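Tighten the loose water-filter cap by hand, then with the wrench

TASK

The cartridge in one of the two leaning water-filter housings has been changed and its blue cap is still loose: its yellow pointer stands far from the red bar on the housing, while the other cap is tight already. Turn the loose cap clockwise with the fingers until it is hand-tight (it goes stiff, pointer at the black dot), then put the orange wrench on its hexagon and tighten it on, with the wrench only, until the pointer stands at the red bar, no further. Lay the wrench down flat on the chopping board, let go, and leave the tight cap and the other things as they are.

Things in the scene. Friction and masses are not known exactly. Their poses are not given: they have to be found in the camera images.
- cap_a_hex (a point): centre of the hexagon's foot on the blue cap of housing a; z points up the cap's axis, which leans 25 degrees from vertical to the stand's front. Hexagon 50 mm across flats, 30 mm high above this point (top 3 mm narrower); the wrench rests on the round flange at its foot (40 mm radius). The fixed white head (46 mm radius) begins 13 mm below
- cap_a_pointer (a point): outer end of the yellow pointer line on cap a, on the flange's rim, 40 mm from the axis and level with cap_a_hex. The pointer lies over the middle of one flat of the hexagon, so corners lie 30 degrees to either side of it
- mark_a (a point): red bar on the rim of the white head of housing a, 20 degrees left of its front; a cap whose pointer stands at this bar is tight. A small black dot on the head 0.55 rad (31 degrees) before the bar is where the pointer stands when hand-tight
- cap_a (a joint): easy turn of cap a on its thread, rad, 0 to 1.0, growing clockwise seen from above; it takes about 0.5 N m. At 1.0 the cap meets its seal: it is hand-tight and goes stiff
- seal_a (a joint): further clockwise turn of cap a while it squeezes its seal, rad, from 0 (hand-tight) to 0.9; it takes about 1.5 N m. At 0.55 the pointer stands at the red bar
- cap_b_hex (a point): centre of the hexagon's foot on the blue cap of housing b; z points up the cap's axis, which leans 25 degrees from vertical to the stand's front. Hexagon 50 mm across flats, 30 mm high above this point (top 3 mm narrower); the wrench rests on the round flange at its foot (40 mm radius). The fixed white head (46 mm radius) begins 13 mm below
- cap_b_pointer (a point): outer end of the yellow pointer line on cap b, on the flange's rim, 40 mm from the axis and level with cap_b_hex. The pointer lies over the middle of one flat of the hexagon, so corners lie 30 degrees to either side of it
- mark_b (a point): red bar on the rim of the white head of housing b, 20 degrees left of its front; a cap whose pointer stands at this bar is tight. A small black dot on the head 0.55 rad (31 degrees) before the bar is where the pointer stands when hand-tight
- cap_b (a joint): easy turn of cap b on its thread, rad, 0 to 1.0, growing clockwise seen from above; it takes about 0.5 N m. At 1.0 the cap meets its seal: it is hand-tight and goes stiff
- seal_b (a joint): further clockwise turn of cap b while it squeezes its seal, rad, from 0 (hand-tight) to 0.9; it takes about 1.5 N m. At 0.55 the pointer stands at the red bar
- filter_stand: white worktop filter stand, base 150 x 360 x 22 mm, with a leaning back panel and a small steel tap (130 mm high) at its left end; fixed. Origin on the underside, 85 mm behind the base's front edge, mid width; x points to its back, y to its left. It carries two clear filter housings side by side, 160 mm apart, that lean 25 degrees towards its front
- housing_a: one of the two clear filter housings (white head, blue cap), fixed on the stand, in its left or its right bay. Origin under the middle of its foot; x points to the back of the stand, z up
- housing_b: the other, equal filter housing
- wrench: orange open-ended wrench, 195 mm long, 160 g. Origin: on the underside, mid jaw opening, where the cap's axis goes; x points out of the open jaw, z up, handle to -x (24 mm wide, 20 thick, x -67 to -174 mm). Jaw 53 mm between prongs (x -32 to 20 mm), 79 mm wide outside, 16 thick, closed at x = -31 mm. On a hexagon the prongs lie on two facing flats, the handle in line with a corner
- wrench_grip (a point): a good place to grip the wrench: on the middle of its handle, 118 mm behind the jaw's middle, 10 mm above its underside
- board: wooden chopping board lying on the cold hob, 230 x 340 x 22 mm, fixed; origin under its middle, its top 22 mm above that; x along its 230 mm side. The wrench lies on it
- old_cartridge: used brown filter cartridge, 57 mm diameter, 121 mm high, standing on the board; origin at its foot
- glass: drinking glass, 81 mm diameter, 92 mm high; origin at its foot
- timer: white round kitchen timer, 67 mm diameter, 47 mm high; origin at its foot
- kitchen_scissors: scissors with blue handles lying on the worktop, 199 x 87 x 9 mm; origin at its middle

How it is judged:
By the outcome, as a careful person would: the job done as asked, in the order asked, and still so for the second after the job is handed in, with the robot touching nothing.
It also fails if it takes over 70 s, if anything falls off the work surface, if the arm or the gripper's body presses on something with over 40 N, if the wrist force passes 120 N, or if a joint passes its speed limit or range.

ROBOT

A 6-joint arm with a two-finger parallel gripper is mounted at the origin on a cart in front of the work surface, level with it; the furniture and walls round the work are solid. World frame = base frame: x ahead of the robot, y to its left, z up, the work surface at z = 0. Lengths are in m, angles in rad, forces in N, time in s.
With the tool pointing down it reaches from about 0.225 to 0.875 m from the base axis. Payload 3.4 kg.
Tool frame: the origin (TCP) lies where the fingers leave the gripper's body, on its centre line; the fingertips stand 73 mm ahead of it and the grasp point (between the pads) lies 54 mm ahead of it (manip.pinch_z is the distance from the TCP to the grasp point, in m); z points along the fingers, y is the line along which they close (so a half turn about z gives the same grasp; the last joint's range is limited). The gripper opens to 85 mm and grips with 20 to 120 N. Pads are 22 mm wide; open, the fingers measure 114 mm over their backs; the gripper's body (76 mm by 85 mm) begins 54 mm behind the grasp point. The pads swing forward as they close: fully open they stand 13 mm farther back than shut.
Start: joints at [-1.434, 0.276, 1.505, -0, 1.361, -0.121], TCP at [0.147, -0.556, 0.304] pointing down, gripper open.
Joint ranges: [-2.89, 2.89], [-0.75, 2.08], [0.22, 2.7], [-1.18, 4.32], [0.11, 2.71], [-2.7, 2.7]. Speed limits (rad/s): [2.57, 2.57, 3.14, 3.14, 3.14, 3.14].

INTERFACE

Orientations are given as a unit quaternion [w, x, y, z].
In Python, from rig import readout, imaging, manip gives the robot as it stands. The module is installed in compiled form; this text tells all that it offers.
- The arm moves only by the tool servo_tool, never from a script. Its argument "moves" is a list of rows, each an object with "dp": the shift along the tool's x, y, z in units of 0.2 m (1.0 is 0.2 m), a list of three; "delta_rot": the turn, a rotation vector about the tool's x, y, z in units of 0.1 rad (1.0 is 0.1 rad), a list of three; "fingers": the opening, from 0 (shut) to 1 (fully open). In form: [{"dp": [dx, dy, dz], "delta_rot": [wx, wy, wz], "fingers": fingers}, ...]. A call has 1 to 5 rows; each row shifts and turns the commanded pose from where the row before left it, along the tool's axes as they then stand; what a row does not reach is not made up. A row lasts 1/10 s, in which the tool goes at most 50 mm and 8.59 degrees, less where a joint would pass 70% of its speed; a pose out of reach is approached as far as the arm can. A call with a number of a shift or a turn outside -1 to 1 is refused whole. A call with a gripper value outside its range is refused whole. The fingers move at their own pace and stop on an object; "force" is the grip in N (left out, the last holds). Time passes only in rows, so rows that do not move let the fingers close. It gives the time, the measured TCP pose, the force, the opening and the grip force at its end, in the units of the state.
- readout.get_state(): the state, without advancing time (a new reading comes with each control period).
- imaging.get_image(name): name is "side" or "top" or "wrist"; returns (picture, depth): 480x640x3 uint8, red, green, blue; 480x640 float32, m along the optical axis (not along the pixel's ray), 0 where there is no reading.
- imaging.calibration(name): a dict with "intrinsics" (3x3 intrinsics, pixels), "R" (3x3) and "t" (3): a world point X has camera coordinates R X + t; the wrist camera has in their place "hand_eye" (4x4, takes a point from camera to tool coordinates, whose origin is the TCP and whose axes are the flange's). Camera axes: x right, y down, z forward; pixel columns grow to the right and rows downward; lengths in m; the calibration is good to about 2 mm. A picture is of the moment at which its call begins: read the wrist's pose just before it. calibration takes no time and is no camera call.
- manip.sign_off(): hands the job in; it is judged then, once.
The state is a dict: "clock": time; "qpos": joint angles; "qd": joint speeds; "effort": joint torques, N m; "position": TCP position; "ee_rot": TCP orientation; "contact_force": force on the tool from outside, world axes, zero at the start; "moment": the same for the moment, N m; "width": finger opening in m; "gripper_force": force on a finger pad.
Only numpy, scipy, OpenCV 4.12 (cv2) and the standard library are available. Lean on these libraries where they do the work, as an engineer would, in place of code of your own. Each camera call takes 0.05 s, during which the arm holds its last target. There are 200 camera calls.

## Working session

There is one attempt and no reset: what is moved stays moved. The work goes in short steps, Python scripts to look and compute and a tool call to move; the robot and the scene stay as the last step left them, time stands still between calls to the robot, and variables do not carry over. Pictures are saved under pics/ and viewed, at most 10 in all, crops included, and the job is handed in when it is done.

Besides the shell and the picture viewer there is one more tool, called after "Call:" as name(argument=value, ...), one argument or row to a line, values as JSON. servo_tool: Moves the arm, as the interface text tells. Its arguments: {"type":"object","properties":{"moves":{"type":"array"},"force":{"type":"number"}},"required":["moves"]}

```bash
mkdir -p pics; cat > h.py <<'E'
import numpy as np,cv2
from rig import readout,imaging,manip
from scipy.spatial.transform import Rotation as Ro
def R(q): return Ro.from_quat(np.r_[q[1:],q[0]]).as_matrix()
def shot(n):
    s=readout.get_state(); im,d=imaging.get_image(n); c=imaging.calibration(n); K=np.array(c['intrinsics'])
    if n=='wrist':
        H=np.array(c['hand_eye']); T=np.eye(4);T[:3,:3]=R(s['ee_rot']);T[:3,3]=s['position']; M=np.linalg.inv(T@H)
    else:
        M=np.eye(4);M[:3,:3]=c['R'];M[:3,3]=np.ravel(c['t'])
    return im,d,K,M
def cloud(d,K,M):
    v,u=np.mgrid[:480,:640]; P=np.stack([(u-K[0,2])/K[0,0]*d,(v-K[1,2])/K[1,1]*d,d],-1)
    W=np.linalg.inv(M); X=P@W[:3,:3].T+W[:3,3]; X[d<=0]=np.nan; return X
def proj(X,K,M):
    c=np.atleast_2d(X)@M[:3,:3].T+M[:3,3]; p=c@K.T; return p[:,:2]/p[:,2:]
def save(n,im): cv2.imwrite(n,cv2.cvtColor(im,cv2.COLOR_RGB2BGR))
E
python3 - <<'E'
from h import *
ims=[]
for n in ['side','top','wrist']:
    im,d,K,M=shot(n); save(f'pics/{n}0.png',im); np.savez(f'{n}0.npz',im=im,d=d,K=K,M=M)
    print(n,np.linalg.inv(M)[:3,3].round(3),np.linalg.inv(M)[:3,2].round(2),K[0,0])
print(imaging.calibration('wrist')['hand_eye'],readout.get_state()); print(manip.pinch_z)
E
```

```text
side [ 0.142 -1.444  0.815] [ 0.26  0.87 -0.43] 593.3408674839183
top [ 0.474 -0.004  1.481] [ 0.08 -0.   -1.  ] 457.25068835557425
wrist [ 0.22  -0.537  0.373] [-0.28 -0.07 -0.96] 330.5022786862428
[[ 1.43390263e-04 -9.56592741e-01 -2.91428047e-01  7.53488597e-02]
 [ 9.99998610e-01  6.21239089e-04 -1.54714944e-03  2.69034098e-04]
 [ 1.66103842e-03 -2.91427420e-01  9.56591501e-01 -7.03531512e-02]
 [ 0.00000000e+00  0.00000000e+00  0.00000000e+00  1.00000000e+00]] {'clock': 0.15, 'qpos': array([-1.43400050e+00,  2.76450235e-01,  1.50581481e+00, -1.78483326e-05,
        1.36073296e+00, -1.20990979e-01]), 'qd': array([-0.00076664, -0.00203694, -0.00278253, -0.00088104,  0.00134454,
       -0.00126427]), 'effort': array([ 1.26943312e-03, -4.17142832e+01, -2.46032882e+01, -1.17635045e-04,
        7.64742144e-03, -3.15126719e-06]), 'position': array([ 0.14654592, -0.55571035,  0.30324905]), 'ee_rot': array([-7.02581991e-04,  9.91704254e-01,  1.28538624e-01, -1.42791716e-05]), 'contact_force': array([ 0.46043309,  0.28484803, -1.03821275]), 'moment': array([0.08438314, 0.00196442, 0.00166712]), 'gripper_force': 0.0, 'width': 0.08547479287378269}
0.0539
```

View pics/side0.png

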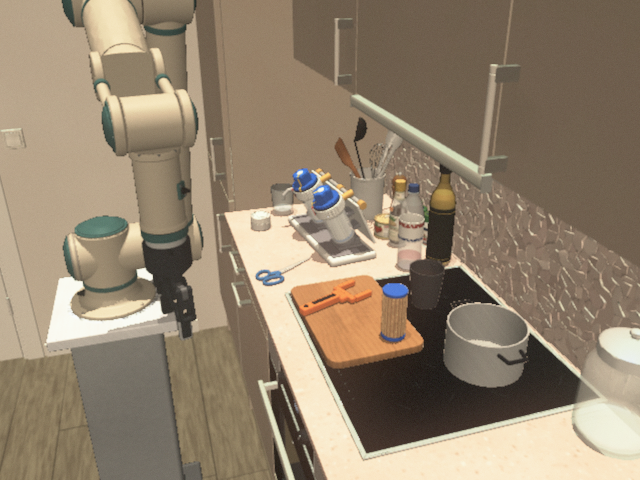

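View pics/top0.png

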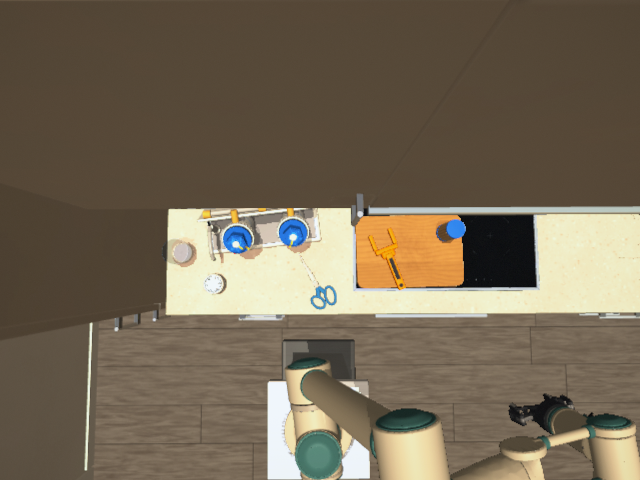

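The side view shows the caps at about (305,180) and (326,200), with the wrench on the board at (335,297). The top view shows the caps at (238,238) and (293,232), and the wrench jaw at about (383,240) with its handle end at (402,285). Next I'll measure them and zoom in on the caps.

```bash
cat > a.py <<'E'
from h import *
out=[]
for n,box in [('top',(190,200,330,310)),('side',(270,150,390,240)),('top',(350,205,470,295))]:
    z=np.load(f'{n}0.npz'); im=z['im']; x0,y0,x1,y1=box
    c=cv2.resize(im[y0:y1,x0:x1],(400,int(400*(y1-y0)/(x1-x0))),interpolation=cv2.INTER_CUBIC); out.append(cv2.copyMakeBorder(c,0,320-c.shape[0],0,0,cv2.BORDER_CONSTANT))
blank=np.zeros_like(out[0])
save('pics/z1.png',np.vstack([np.hstack(out[:2]),np.hstack([out[2],blank])])[:600])
for n in ['top','side']:
    z=np.load(f'{n}0.npz'); X=cloud(z['d'],z['K'],z['M']); h=cv2.cvtColor(z['im'],cv2.COLOR_RGB2HSV)
    for nm,lo,hi in [('blue',(105,150,60),(125,255,255)),('orange',(5,170,150),(16,255,255)),('red',(0,180,120),(3,255,255)),('yellow',(22,120,150),(35,255,255))]:
        m=cv2.inRange(h,lo,hi); k,l,st,ce=cv2.connectedComponentsWithStats(m)
        for i in range(1,k):
            if st[i,4]>(25 if nm in('blue','orange') else 2):
                p=X[l==i]; p=p[~np.isnan(p[:,0])]
                if len(p): print(n,nm,st[i],np.median(p,0).round(3),p.min(0).round(3),p.max(0).round(3))
E
python3 a.py
```

```text
top blue [279 219  28  27 504] [0.605 0.069 0.199] [0.566 0.033 0.161] [0.64  0.11  0.226]
top blue [446 220  19  18 280] [ 0.617 -0.404  0.148] [ 0.591 -0.473  0.012] [ 0.642 -0.376  0.155]
top blue [223 226  29  27 487] [0.588 0.225 0.199] [0.548 0.19  0.165] [0.621 0.27  0.225]
top orange [ 356  215  108   75 6354] [ 0.551 -0.292  0.026] [ 0.438 -0.463  0.014] [ 0.673 -0.122  0.091]
top yellow [261 208   4   1   4] [0.674 0.157 0.184] [0.674 0.153 0.183] [0.674 0.161 0.186]
top yellow [289 209   2   7  13] [0.662 0.078 0.188] [0.654 0.078 0.183] [0.67  0.081 0.195]
top yellow [203 212   7   5  29] [0.658 0.318 0.184] [0.652 0.309 0.178] [0.664 0.328 0.189]
top yellow [232 212   4  11  22] [0.646 0.238 0.189] [0.634 0.235 0.184] [0.662 0.241 0.2  ]
top yellow [291 241   2   4   6] [0.575 0.074 0.204] [0.569 0.071 0.199] [0.577 0.074 0.207]
top yellow [239 246   4   3   5] [0.561 0.216 0.205] [0.558 0.211 0.203] [0.564 0.219 0.21 ]
top yellow [246 247   4   3   7] [0.561 0.202 0.17 ] [0.558 0.197 0.011] [0.568 0.221 0.175]
top yellow [289 246   2   2   4] [0.57  0.086 0.084] [ 0.565
[... 198 characters left out ...]
] [0.617 0.237 0.207]
side blue [314 186  16   9  50] [0.599 0.054 0.214] [0.572 0.035 0.199] [0.612 0.088 0.22 ]
side blue [323 191  15  16  70] [0.622 0.043 0.191] [0.589 0.028 0.174] [0.637 0.085 0.21 ]
side blue [384 284  23  12 213] [ 0.618 -0.413  0.15 ] [ 0.594 -0.437  0.147] [ 0.641 -0.387  0.153]
side orange [340 281  14   9  54] [ 0.586 -0.183  0.04 ] [ 0.563 -0.209  0.03 ] [ 0.606 -0.175  0.047]
side orange [300 291  71  24 303] [ 0.537 -0.25   0.039] [ 0.44  -0.28   0.024] [ 0.632 -0.232  0.05 ]
side yellow [321 174   8   5   9] [0.65  0.232 0.19 ] [0.643 0.226 0.183] [0.663 0.24  0.197]
side yellow [343 190   9   6  16] [0.675 0.071 0.193] [0.659 0.064 0.185] [0.684 0.08  0.198]
```

View pics/z1.png

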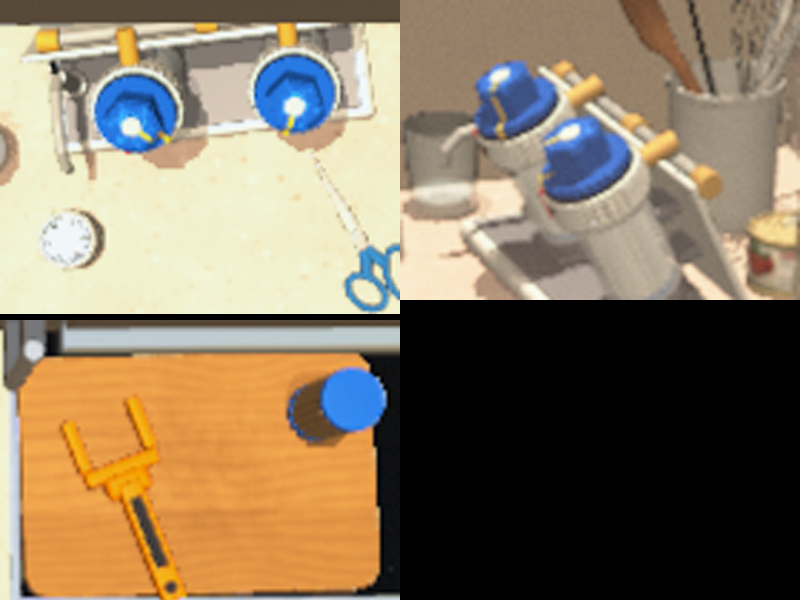

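The left cap's pointer (y≈0.23) stands front-right, so that cap is the loose one. The right cap's pointer is front-left, at its bar. I'll set up a motion planner that prints the rows and move in to look closer.

```bash
cat >> h.py <<'E'
def pose():
    s=readout.get_state(); return R(s['ee_rot']),np.array(s['position'])
def plan(Rt,pt,n,start=None):
    """rows in tool axes/units from current pose to target, straight, n rows"""
    R0,p0=start or pose(); rv=Ro.from_matrix(R0.T@Rt).as_rotvec(); Rs=Ro.from_rotvec(rv/n).as_matrix(); Rc=R0
    for i in range(n):
        print(i,'dp',np.round(Rc.T@(pt-p0)/n/0.2,3).tolist(),'rot',np.round(rv/n/0.1,2).tolist()); Rc=Rc@Rs
def frame(z,x):
    z=z/np.linalg.norm(z); x=x-z*(x@z); x/=np.linalg.norm(x); return np.c_[x,np.cross(z,x),z]
yaw=np.radians(6.2); front=np.array([-np.cos(yaw),-np.sin(yaw),0]); left=np.array([-np.sin(yaw),np.cos(yaw),0])
axis=np.sin(np.radians(25))*front+np.cos(np.radians(25))*np.array([0,0,1])
E
python3 - <<'E'
from h import *
z=np.load('top0.npz'); X=cloud(z['d'],z['K'],z['M'])
for v,u in [(100,240),(190,240),(205,240),(209,410),(207,358),(100,410)]: print(v,u,X[v,u].round(3))
foot=np.array([.588,.228,.19])
print(axis); plan(frame(-axis,left),foot+.19*axis,20)
E
```

```text
100 240 [0.623 0.062 1.109]
190 240 [0.624 0.13  0.713]
205 240 [0.624 0.158 0.549]
209 410 [ 0.62  -0.199  0.513]
207 358 [ 0.598 -0.073  0.681]
100 410 [ 0.623 -0.081  1.107]
[-0.42014635 -0.0456425   0.90630779]
0 dp [0.137, -0.164, -0.014] rot [-0.18, 0.15, -0.7]
1 dp [0.148, -0.154, -0.015] rot [-0.18, 0.15, -0.7]
2 dp [0.159, -0.143, -0.015] rot [-0.18, 0.15, -0.7]
3 dp [0.169, -0.131, -0.015] rot [-0.18, 0.15, -0.7]
4 dp [0.178, -0.119, -0.015] rot [-0.18, 0.15, -0.7]
5 dp [0.186, -0.106, -0.014] rot [-0.18, 0.15, -0.7]
6 dp [0.193, -0.093, -0.013] rot [-0.18, 0.15, -0.7]
7 dp [0.199, -0.079, -0.012] rot [-0.18, 0.15, -0.7]
8 dp [0.204, -0.064, -0.01] rot [-0.18, 0.15, -0.7]
9 dp [0.208, -0.05, -0.008] rot [-0.18, 0.15, -0.7]
10 dp [0.211, -0.035, -0.005] rot [-0.18, 0.15, -0.7]
11 dp [0.213, -0.02, -0.002] rot [-0.18, 0.15, -0.7]
12 dp [0.214, -0.005, 0.001] rot [-0.18, 0.15, -0.7]
13 dp [0.214, 0.01, 0.004] rot [-0.18, 0.15, -0.7]
14 dp [0.213, 0.025, 0.008] rot [-0.18, 0.15, -0.7]
15 dp [0.21, 0.039, 0.011] rot [-0.18, 0.15, -0.7]
16 dp [0.207, 0.054, 0.016] rot [-0.18, 0.15, -0.7]
17 dp [0.202, 0.068, 0.02] rot [-0.18, 0.15, -0.7]
18 dp [0.197, 0.081, 0.024] rot [-0.18, 0.15, -0.7]
19 dp [0.19, 0.094, 0.029] rot [-0.18, 0.15, -0.7]
```

Call:
servo_tool(
  moves=[
    {"dp":[0.14,-0.16,-0.014],"delta_rot":[-0.18,0.15,-0.7],"fingers":1},
    {"dp":[0.15,-0.15,-0.015],"delta_rot":[-0.18,0.15,-0.7],"fingers":1},
    {"dp":[0.16,-0.14,-0.015],"delta_rot":[-0.18,0.15,-0.7],"fingers":1},
    {"dp":[0.17,-0.13,-0.015],"delta_rot":[-0.18,0.15,-0.7],"fingers":1},
    {"dp":[0.18,-0.12,-0.015],"delta_rot":[-0.18,0.15,-0.7],"fingers":1},
  ],
)

```text
clock: 0.65
position: [0.2399, -0.362, 0.3179]
ee_rot: [0.04, 0.952, 0.3, 0.043]
contact_force: [0.4, -0.7, 0.9]
width: 0.0857
gripper_force: 0.0
```

Call:
servo_tool(
  moves=[
    {"dp":[0.186,-0.106,-0.014],"delta_rot":[-0.18,0.15,-0.7],"fingers":1},
    {"dp":[0.193,-0.093,-0.013],"delta_rot":[-0.18,0.15,-0.7],"fingers":1},
    {"dp":[0.2,-0.08,-0.012],"delta_rot":[-0.18,0.15,-0.7],"fingers":1},
    {"dp":[0.204,-0.064,-0.01],"delta_rot":[-0.18,0.15,-0.7],"fingers":1},
    {"dp":[0.208,-0.05,-0.008],"delta_rot":[-0.18,0.15,-0.7],"fingers":1},
  ],
)

```text
clock: 1.15
position: [0.3298, -0.1678, 0.3322]
ee_rot: [0.078, 0.88, 0.46, 0.084]
contact_force: [0.7, -0.7, 0.5]
width: 0.0857
gripper_force: 0.0
```

Call:
servo_tool(
  moves=[
    {"dp":[0.211,-0.035,-0.005],"delta_rot":[-0.18,0.15,-0.7],"fingers":1},
    {"dp":[0.213,-0.02,-0.002],"delta_rot":[-0.18,0.15,-0.7],"fingers":1},
    {"dp":[0.214,-0.005,0],"delta_rot":[-0.18,0.15,-0.7],"fingers":1},
    {"dp":[0.214,0.01,0.004],"delta_rot":[-0.18,0.15,-0.7],"fingers":1},
    {"dp":[0.213,0.025,0.008],"delta_rot":[-0.18,0.15,-0.7],"fingers":1},
  ],
)

```text
clock: 1.65
position: [0.4201, 0.0261, 0.3458]
ee_rot: [0.114, 0.778, 0.605, 0.123]
contact_force: [1.3, -0.6, -0.5]
width: 0.0849
gripper_force: 0.0
```

Call:
servo_tool(
  moves=[
    {"dp":[0.21,0.039,0.011],"delta_rot":[-0.18,0.15,-0.7],"fingers":1},
    {"dp":[0.207,0.054,0.016],"delta_rot":[-0.18,0.15,-0.7],"fingers":1},
    {"dp":[0.2,0.068,0.02],"delta_rot":[-0.18,0.15,-0.7],"fingers":1},
    {"dp":[0.197,0.081,0.024],"delta_rot":[-0.18,0.15,-0.7],"fingers":1},
    {"dp":[0.19,0.094,0.029],"delta_rot":[-0.18,0.15,-0.7],"fingers":1},
  ],
)

```text
clock: 2.15
position: [0.5105, 0.2194, 0.3584]
ee_rot: [0.145, 0.65, 0.729, 0.157]
contact_force: [0.5, -0.0, 0.6]
width: 0.0852
gripper_force: 0.0
```

```bash
python3 - <<'E'
from h import *
s=readout.get_state(); print(s['qpos'].round(3),s['clock'],s['position'].round(4))
print((R(s['ee_rot'])).round(3), frame(-axis,left).round(3))
im,d,K,M=shot('wrist'); np.savez('w1.npz',im=im,d=d,K=K,M=M); save('pics/w1.png',im)
E
```

```text
[ 0.333  0.055  1.713 -0.121  0.957  0.267] 2.15 [0.5105 0.2194 0.3584]
[[-0.113  0.903  0.416]
 [ 0.994  0.106  0.04 ]
 [-0.008  0.417 -0.909]] [[-0.108  0.901  0.42 ]
 [ 0.994  0.098  0.046]
 [ 0.     0.423 -0.906]]
```

View pics/w1.png

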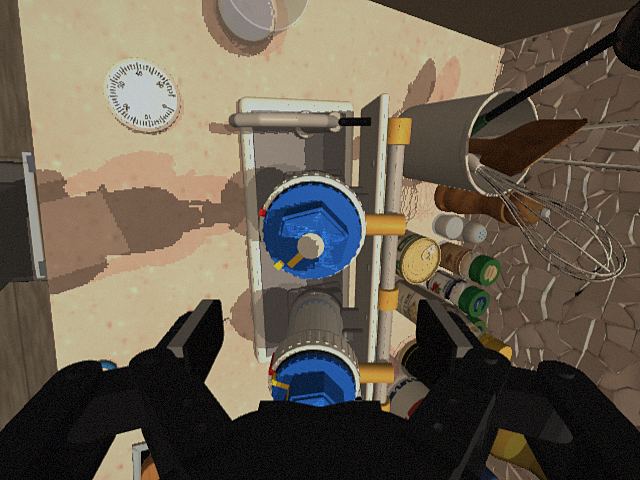

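The wrist view shows the loose cap at (313,230), with its pointer tip at about (279,266) and its red bar at (263,212). The other cap, at (315,385), has its pointer next to its bar. Next I'll fit the cap's frame.

```bash
cat > fit.py <<'E'
from h import *
from scipy.optimize import least_squares
def fit(f,box,ax=axis):
    z=np.load(f); X=cloud(z['d'],z['K'],z['M']); h=cv2.cvtColor(z['im'],cv2.COLOR_RGB2HSV)
    m=cv2.inRange(h,(100,110,40),(128,255,255))>0; b=np.zeros_like(m); x0,y0,x1,y1=box; b[y0:y1,x0:x1]=1
    bb=b; P=X[m&b&~np.isnan(X[...,0])]
    hh=P@ax; H,e=np.histogram(hh,bins=np.arange(hh.min(),hh.max(),.002)); print('axial hist',dict(zip(e.round(3),H)))
    return z,X,h,m&b,P,b
def plane(P):
    c=P.mean(0); n=np.linalg.svd(P-c,full_matrices=False)[2][2]; n*=np.sign(n[2]); return c,n,np.std((P-c)@n)
if __name__=='__main__':
    z,X,h,m,P,b=fit('w1.npz',(235,160,375,290))
    hh=P@axis
    for n,lo,hi in [('yellow',(20,120,120),(35,255,255)),('red',(0,170,120),(6,255,255))]:
        mm=(cv2.inRange(h,lo,hi)>0)&(b>0); v,u=np.nonzero(mm); print(n,np.c_[u,v,X[mm].round(4)] if len(u)<40 else len(u))
E
python3 fit.py
```

```text
axial hist {np.float64(-0.277): np.int64(1), np.float64(-0.275): np.int64(0), np.float64(-0.273): np.int64(0), np.float64(-0.271): np.int64(0), np.float64(-0.269): np.int64(0), np.float64(-0.267): np.int64(2), np.float64(-0.265): np.int64(1), np.float64(-0.263): np.int64(1), np.float64(-0.261): np.int64(1), np.float64(-0.259): np.int64(0), np.float64(-0.257): np.int64(1), np.float64(-0.255): np.int64(0), np.float64(-0.253): np.int64(0), np.float64(-0.251): np.int64(0), np.float64(-0.249): np.int64(0), np.float64(-0.247): np.int64(0), np.float64(-0.245): np.int64(0), np.float64(-0.243): np.int64(0), np.float64(-0.241): np.int64(0), np.float64(-0.239): np.int64(0), np.float64(-0.237): np.int64(0), np.float64(-0.235): np.int64(0), np.float64(-0.233): np.int64(0), np.float64(-0.231): np.int64(0), np.float64(-0.229): np.int64(0), np.float64(-0.227): np.int64(0), np.float64(-0.225): np.int64(0), np.float64(-0.223): np.int64(0), np.float64(-0.221): np.int64(0), np.float64(-0.219): np.int64(0), np.float64(-0.217): np.int64(0), np.float64(-0.215): np.int64(0), np.float64(-0.213): np.int64(0),
[... 1887 characters left out ...]
oat64(-0.097): np.int64(5), np.float64(-0.095): np.int64(18), np.float64(-0.093): np.int64(53), np.float64(-0.091): np.int64(1536), np.float64(-0.089): np.int64(1466), np.float64(-0.087): np.int64(24), np.float64(-0.085): np.int64(31), np.float64(-0.083): np.int64(28), np.float64(-0.081): np.int64(32), np.float64(-0.079): np.int64(30), np.float64(-0.077): np.int64(35), np.float64(-0.075): np.int64(28), np.float64(-0.073): np.int64(31), np.float64(-0.071): np.int64(36), np.float64(-0.069): np.int64(36), np.float64(-0.067): np.int64(34), np.float64(-0.065): np.int64(99), np.float64(-0.063): np.int64(526), np.float64(-0.061): np.int64(1373), np.float64(-0.059): np.int64(1161)}
yellow 188
red 42
```

```bash
cat > fit2.py <<'E'
from fit import *
import sys
def ray(uv,z,c,n):
    K,M=z['K'],z['M']; W=np.linalg.inv(M); d=np.c_[uv,np.ones(len(uv))]@np.linalg.inv(K).T@W[:3,:3].T; o=W[:3,3]
    return o+d*(((c-o)@n)/(d@n))[:,None]
def run(f,box):
    z=np.load(f); X=cloud(z['d'],z['K'],z['M']); h=cv2.cvtColor(z['im'],cv2.COLOR_RGB2HSV); x0,y0,x1,y1=box
    b=np.zeros((480,640),bool); b[y0:y1,x0:x1]=1
    m=(cv2.inRange(h,(100,110,40),(128,255,255))>0)&b; ok=m&~np.isnan(X[...,0]); P=X[ok]; hh=P@axis
    t=np.percentile(hh,97); T=P[abs(hh-t)<.006]; F=P[abs(hh-t+.03)<.006]
    for Q in(T,F):
        c,n,s=plane(Q); Q=Q[abs((Q-c)@n)<.002]; c,n,s=plane(Q); print('plane',c.round(4),n.round(4),'std',s.round(4),'lean',np.degrees(np.arccos(n[2])).round(2),'yaw',np.degrees(np.arctan2(-n[1],-n[0])).round(2),len(Q))
    n=axis; c=F[abs(F@n-np.median(F@n))<.002].mean(0)
    mm=m|((cv2.inRange(h,(20,120,120),(35,255,255))>0)&b)
    mm[np.isnan(X[...,0])]=mm[np.isnan(X[...,0])]; k,l,st,_=cv2.connectedComponentsWithStats(mm.astype(np.uint8)); mm=(l==1+st[1:,4].argmax())
    cs=max(cv2.findContours(mm.astype(np.uint8),cv2.RETR_EXTERNAL,cv2.CHAIN_APPROX_NONE)[0],key=len)[:,0]
    q=ray(cs.astype(float),z,c,n); u=np.cross(left,n)*-1; e1=np.cross(left,n); e1=e1/np.linalg.norm(e1); e1*=np.sign(e1@front); e2=left
    xy=np.c_[(q-c)@e1,(q-c)@e2]
    r=least_squares(lambda p:np.hypot(*(xy-p[:2]).T)-p[2],[0,0,.04],loss='soft_l1',f_scale=.001); foot=c+r.x[0]*e1+r.x[1]*e2
    print('foot',foot.round(4),'r',r.x[2].round(4))
    for nm,lo,hi,dn in [('yellow',(20,120,120),(35,255,255),0),('red',(0,170,120),(6,255,255),-.013)]:
        y=(cv2.inRange(h,lo,hi)>0)&b; v,uu=np.nonzero(y); g=ray(np.c_[uu,v].astype(float),z,foot+dn*n,n)-foot; rr=np.hypot(g@e1,g@e2); a=np.degrees(np.arctan2(g@e2,g@e1)); k=(rr>.028)&(rr<.052)
        g3=X[y]; kk=k&(abs((g3-foot-dn*n)@n)<.006); print(nm,'angle left of front',np.median(a[k]).round(1),np.median(a[kk]).round(1),a[k].min().round(1),a[k].max().round(1),'r',rr[k].min().round(3),rr[k].max().round(3),k.sum(),kk.sum())
    # hex top edges: direction from top points
    tp=P[abs(hh-np.median(T@n))<.003]; g=tp-foot; xy=np.c_[g@e1,g@e2]; hull=cv2.convexHull(xy.astype(np.float32))[:,0]
    th=np.arange(0,60,.5); best=[]
    for tt in th:
        a=np.radians(tt+60*np.arange(6)); s=(hull@np.array([np.cos(a),np.sin(a)])).max(0); best.append((s.sum(),tt,s))
    bm=min(best,key=lambda q:q[0]); print('hex flat normal at',bm[1],'mod 60; supports',bm[2].round(4))
    return foot
if __name__=='__main__': run(sys.argv[1],tuple(map(int,sys.argv[2].split(','))))
E
python3 fit2.py w1.npz 235,160,375,290; echo; python3 fit2.py w1.npz 255,340,365,402
```

```text
plane [0.5721 0.2298 0.2112] [-0.4195 -0.038   0.907 ] std 0.0008 lean 24.91 yaw 5.18 2660
plane [0.5839 0.2414 0.1844] [-0.4183 -0.0516  0.9068] std 0.0007 lean 24.93 yaw 7.03 3006
foot [0.5841 0.2297 0.1839] r 0.0397
yellow angle left of front -44.3 -45.2 -64.4 175.0 r 0.028 0.051 142 46
red angle left of front 18.1 18.1 14.4 22.2 r 0.042 0.047 42 41
hex flat normal at 15.5 mod 60; supports [0.0247 0.0243 0.0245 0.0252 0.0258 0.0254]

plane [0.5882 0.0911 0.2081] [-0.4308  0.496   0.7539] std 0.001 lean 41.07 yaw -49.02 331
plane [0.6026 0.0916 0.1844] [-0.4196 -0.037   0.9069] std 0.0008 lean 24.91 yaw 5.04 1590
foot [0.6031 0.085  0.1843] r 0.033
yellow angle left of front -2.3 -5.5 -16.8 176.1 r 0.028 0.047 98 66
red angle left of front -0.9 -0.9 -3.9 2.1 r 0.042 0.046 13 13
hex flat normal at 21.5 mod 60; supports [0.0214 0.0119 0.0147 0.0177 0.003  0.016 ]
```

Cap a's foot is at (0.584,0.230,0.184), the lean is 25° and the flange radius 39.7 mm, which all agree with the text. The pointer is 62.8° before the bar, so about 0.546 rad remains to hand-tight. I'll plan the grasp.

```bash
cat >> h.py <<'E'
foot=np.array([.5841,.2297,.1839]); e1=np.cross(left,axis); e1*=np.sign(e1@front)/np.linalg.norm(e1)
def dirn(deg): a=np.radians(deg); return np.cos(a)*e1+np.sin(a)*left   # deg left of front, in cap plane
def grasp(deg): return frame(-axis,dirn(deg+90)) # tool y line at deg
E
python3 - <<'E'
from h import *
G=grasp(15.3); print(G.round(3)); R0,p0=pose(); print(Ro.from_matrix(R0.T@G).as_rotvec())
plan(G,foot+.12*axis,5); print(); plan(G,foot+.076*axis,3,(G,foot+.12*axis))
E
```

```text
[[ 0.134  0.898  0.42 ]
 [ 0.985 -0.168  0.046]
 [ 0.112  0.408 -0.906]]
[-0.00095748 -0.00113247  0.27625157]
0 dp [-0.002, -0.01, 0.069] rot [-0.0, -0.0, 0.55]
1 dp [-0.003, -0.01, 0.069] rot [-0.0, -0.0, 0.55]
2 dp [-0.003, -0.01, 0.069] rot [-0.0, -0.0, 0.55]
3 dp [-0.004, -0.009, 0.069] rot [-0.0, -0.0, 0.55]
4 dp [-0.004, -0.009, 0.069] rot [-0.0, -0.0, 0.55]

0 dp [0.0, 0.0, 0.073] rot [0.0, 0.0, 0.0]
1 dp [0.0, 0.0, 0.073] rot [0.0, 0.0, 0.0]
2 dp [0.0, 0.0, 0.073] rot [0.0, 0.0, 0.0]
```

Call:
servo_tool(
  moves=[
    {"dp":[-0.002,-0.01,0.069],"delta_rot":[0,0,0.55],"fingers":1},
    {"dp":[-0.003,-0.01,0.069],"delta_rot":[0,0,0.55],"fingers":1},
    {"dp":[-0.003,-0.01,0.069],"delta_rot":[0,0,0.55],"fingers":1},
    {"dp":[-0.004,-0.009,0.069],"delta_rot":[0,0,0.55],"fingers":1},
    {"dp":[-0.004,-0.009,0.069],"delta_rot":[0,0,0.55],"fingers":1},
  ],
)

```text
clock: 2.7
position: [0.5301, 0.2168, 0.2908]
ee_rot: [0.122, 0.746, 0.631, 0.175]
contact_force: [-0.1, -0.2, 1.4]
width: 0.0858
gripper_force: 0.0
```

```bash
python3 - <<'E'
from h import *
plan(grasp(15.3),foot+.076*axis,4)
E
```

```text
0 dp [0.01, 0.004, 0.055] rot [-0.01, 0.02, -0.02]
1 dp [0.01, 0.004, 0.055] rot [-0.01, 0.02, -0.02]
2 dp [0.01, 0.004, 0.055] rot [-0.01, 0.02, -0.02]
3 dp [0.01, 0.003, 0.055] rot [-0.01, 0.02, -0.02]
```

Call:
servo_tool(
  moves=[
    {"dp":[0.02,0.008,0.01],"delta_rot":[-0.02,0.04,-0.04],"fingers":1},
    {"dp":[0.02,0.006,0.05],"delta_rot":[-0.02,0.04,-0.04],"fingers":1},
    {"dp":[0,0,0.08],"delta_rot":[0,0,0],"fingers":1},
    {"dp":[0,0,0.07],"delta_rot":[0,0,0],"fingers":1},
    {"dp":[0,0,0],"delta_rot":[0,0,0],"fingers":1},
  ],
)

```text
clock: 3.2
position: [0.5514, 0.2262, 0.2536]
ee_rot: [0.121, 0.742, 0.635, 0.177]
contact_force: [-0.7, 0.6, -0.5]
width: 0.0854
gripper_force: 0.0
```

```bash
python3 - <<'E'
from h import *
plan(grasp(15.3),foot+.076*axis,1)
im,d,K,M=shot('wrist'); save('pics/w2.png',im); print(readout.get_state()['contact_force'])
E
```

```text
0 dp [0.0, 0.002, 0.005] rot [-0.03, 0.01, 0.04]
[-0.19180483 -0.02609194  0.04587372]
```

View pics/w2.png

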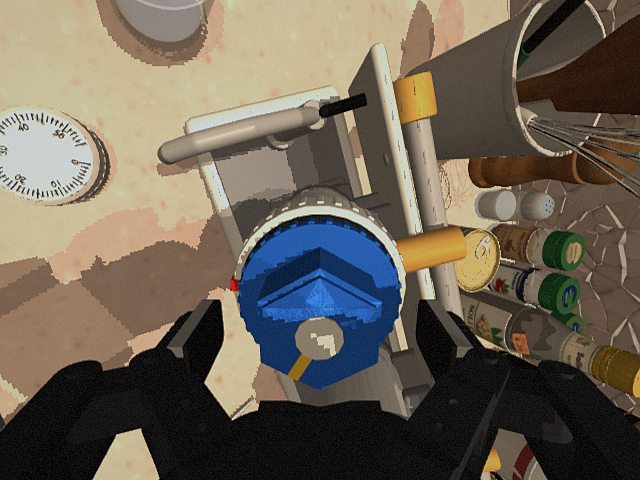

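The hexagon at (320,320) sits centred between the fingers, with its flats facing the pads. I'll close them.

Call:
servo_tool(
  moves=[
    {"dp":[0,0,0.005],"delta_rot":[0,0,0],"fingers":0},
    {"dp":[0,0,0],"delta_rot":[0,0,0],"fingers":0},
    {"dp":[0,0,0],"delta_rot":[0,0,0],"fingers":0},
    {"dp":[0,0,0],"delta_rot":[0,0,0],"fingers":0},
    {"dp":[0,0,0],"delta_rot":[0,0,0],"fingers":0},
  ],
  force=70,
)

```text
clock: 3.75
position: [0.5507, 0.2266, 0.2554]
ee_rot: [0.121, 0.742, 0.635, 0.179]
contact_force: [-5.2, 0.9, 4.1]
width: 0.0486
gripper_force: 71.7
```

```bash
cat > st.py <<'E'
from h import *
s=readout.get_state(); Rm=R(s['ee_rot']); p=np.array(s['position'])
y=Rm[:,1]; x=Rm[:,0]; print('clock',round(s['clock'],2),'tool x deg left of front',np.degrees(np.arctan2(x@left,x@e1)).round(2),'Fworld',s['contact_force'].round(1),'M tool',(Rm.T@s['moment']).round(2),'F tool',(Rm.T@s['contact_force']).round(1),'w',round(s['width'],4),'gf',s['gripper_force'],'q6',s['qpos'][5].round(3))
d=p-foot; print('TCP rel foot: e1,left,axis',(d@e1).round(4),(d@left).round(4),(d@axis).round(4))
E
python3 st.py
```

```text
clock 3.75 tool x deg left of front 105.13 Fworld [-5.2  0.9  4.1] M tool [ 0.67 -0.02  0.09] F tool [ 0.7 -3.1 -5.8] w 0.0486 gf 71.71262741088867 q6 0.554
TCP rel foot: e1,left,axis 0.0002 0.0005 0.079
```

Call:
servo_tool(
  moves=[
    {"dp":[0,0,0],"delta_rot":[0,0,0.6],"fingers":0},
    {"dp":[0,0,0],"delta_rot":[0,0,0.8],"fingers":0},
    {"dp":[0,0,0],"delta_rot":[0,0,0.8],"fingers":0},
    {"dp":[0,0,0],"delta_rot":[0,0,0.8],"fingers":0},
    {"dp":[0,0,0],"delta_rot":[0,0,0.4],"fingers":0},
  ],
)

```text
clock: 4.25
position: [0.5511, 0.2264, 0.2556]
ee_rot: [0.09, 0.838, 0.5, 0.197]
contact_force: [-4.2, 0.8, 3.7]
width: 0.0486
gripper_force: 71.7
```

```bash
python3 st.py
```

```text
clock 4.25 tool x deg left of front 124.57 Fworld [-4.2  0.8  3.7] M tool [ 0.46 -0.25 -0.44] F tool [-0.2 -2.5 -5.1] w 0.0486 gf 71.67040944099426 q6 0.895
TCP rel foot: e1,left,axis -0.0002 0.0003 0.079
```

Call:
servo_tool(
  moves=[
    {"dp":[0,0,0],"delta_rot":[0,0,0.6],"fingers":0},
    {"dp":[0,0,0],"delta_rot":[0,0,0.6],"fingers":0},
    {"dp":[0,0,0],"delta_rot":[0,0,0.4],"fingers":0},
    {"dp":[0,0,0],"delta_rot":[0,0,0],"fingers":0},
  ],
)

```text
clock: 4.65
position: [0.5514, 0.2262, 0.2556]
ee_rot: [0.074, 0.876, 0.432, 0.203]
contact_force: [-5.3, -1.2, 5.0]
width: 0.0488
gripper_force: 71.9
```

```bash
python3 st.py
```

```text
clock 4.65 tool x deg left of front 133.72 Fworld [-5.3 -1.2  5. ] M tool [ 0.2  -0.66  0.19] F tool [-2.4 -1.6 -6.8] w 0.0488 gf 71.92761540412903 q6 1.054
TCP rel foot: e1,left,axis -0.0005 0.0001 0.0789
```

Call:
servo_tool(
  moves=[
    {"dp":[0,0,0],"delta_rot":[0,0,0.2],"fingers":0},
    {"dp":[0,0,0],"delta_rot":[0,0,0],"fingers":0},
  ],
)

```text
clock: 4.85
position: [0.5514, 0.2262, 0.2556]
ee_rot: [0.072, 0.88, 0.423, 0.204]
contact_force: [-5.1, -1.6, 6.6]
width: 0.0489
gripper_force: 72.1
```

```bash
python3 st.py
```

```text
clock 4.85 tool x deg left of front 134.81 Fworld [-5.1 -1.6  6.6] M tool [ 0.27 -0.67 -0.11] F tool [-2.1 -0.6 -8.2] w 0.0489 gf 72.1099305152893 q6 1.073
TCP rel foot: e1,left,axis -0.0005 0.0 0.0789
```

Call:
servo_tool(
  moves=[
    {"dp":[0,0,0],"delta_rot":[0,0,0.15],"fingers":0},
    {"dp":[0,0,0],"delta_rot":[0,0,0.1],"fingers":0},
  ],
)

```text
clock: 5.05
position: [0.5514, 0.2262, 0.2557]
ee_rot: [0.07, 0.885, 0.413, 0.205]
contact_force: [-5.5, 0.1, 6.6]
width: 0.0489
gripper_force: 72.1
```

```bash
python3 st.py
```

```text
clock 5.05 tool x deg left of front 136.21 Fworld [-5.5  0.1  6.6] M tool [ 0.33 -0.58 -0.47] F tool [-1.1 -2.  -8.3] w 0.0489 gf 72.08584070205688 q6 1.098
TCP rel foot: e1,left,axis -0.0005 0.0 0.0789
```

Call:
servo_tool(
  moves=[
    {"dp":[0,0,0],"delta_rot":[0,0,0.1],"fingers":0},
    {"dp":[0,0,0],"delta_rot":[0,0,0.1],"fingers":0},
  ],
)

```text
clock: 5.25
position: [0.5514, 0.2262, 0.2557]
ee_rot: [0.068, 0.889, 0.404, 0.206]
contact_force: [-6.3, -0.6, 7.4]
width: 0.0485
gripper_force: 72.1
```

```bash
python3 st.py
```

```text
clock 5.25 tool x deg left of front 137.34 Fworld [-6.3 -0.6  7.4] M tool [ 0.24 -0.6  -0.42] F tool [-1.9 -1.9 -9.4] w 0.0485 gf 72.05865383148193 q6 1.117
TCP rel foot: e1,left,axis -0.0005 0.0 0.0789
```

Call:
servo_tool(
  moves=[
    {"dp":[0,0,0],"delta_rot":[0,0,0.1],"fingers":0},
    {"dp":[0,0,0],"delta_rot":[0,0,0.08],"fingers":0},
  ],
)

```text
clock: 5.45
position: [0.5514, 0.2261, 0.2557]
ee_rot: [0.066, 0.892, 0.396, 0.206]
contact_force: [-6.0, -1.2, 6.5]
width: 0.0484
gripper_force: 72.1
```

```bash
python3 st.py
```

```text
clock 5.45 tool x deg left of front 138.32 Fworld [-6.  -1.2  6.5] M tool [ 0.33 -0.68 -0.78] F tool [-2.4 -1.4 -8.5] w 0.0484 gf 72.09420919418335 q6 1.135
TCP rel foot: e1,left,axis -0.0005 -0.0 0.0789
```

Call:
servo_tool(
  moves=[
    {"dp":[0,0,0],"delta_rot":[0,0,0.1],"fingers":0},
    {"dp":[0,0,0],"delta_rot":[0,0,0.08],"fingers":0},
  ],
)

```text
clock: 5.65
position: [0.5514, 0.2261, 0.2557]
ee_rot: [0.065, 0.895, 0.389, 0.207]
contact_force: [-7.2, -0.6, 5.9]
width: 0.049
gripper_force: 72.1
```

```bash
python3 st.py; python3 - <<'E'
from h import *
im,d,K,M=shot('wrist'); np.savez('w3.npz',im=im,d=d,K=K,M=M); save('pics/w3.png',cv2.resize(im[200:440,170:490],(800,600),interpolation=cv2.INTER_CUBIC))
E
```

```text
clock 5.65 tool x deg left of front 139.19 Fworld [-7.2 -0.6  5.9] M tool [ 0.4  -0.62 -1.47] F tool [-3.  -2.8 -8.4] w 0.049 gf 72.13576197624207 q6 1.151
TCP rel foot: e1,left,axis -0.0006 -0.0 0.079
```

View pics/w3.png

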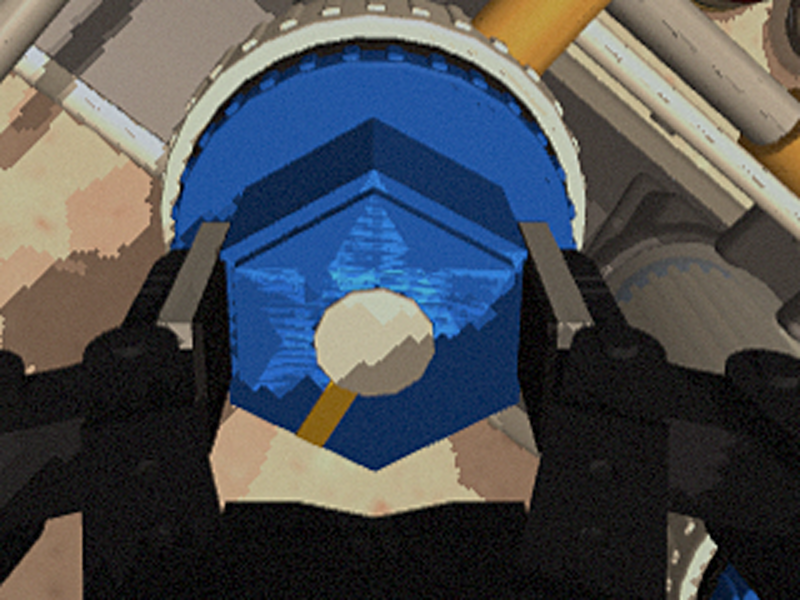

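The axial moment jumped from about 0.45 to 1.47 N m, so the cap has met its seal. The picture still shows the hexagon firmly between the pads, at about (375,300). I'll release, back off and look.

Call:
servo_tool(
  moves=[
    {"dp":[0,0,0],"delta_rot":[0,0,-0.1],"fingers":1},
    {"dp":[0,0,0],"delta_rot":[0,0,0],"fingers":1},
    {"dp":[0,0,0],"delta_rot":[0,0,0],"fingers":1},
    {"dp":[0,0,-0.1],"delta_rot":[0,0,0],"fingers":1},
    {"dp":[0,0,-0.2],"delta_rot":[0,0,-0.6],"fingers":1},
  ],
)

```text
clock: 6.2
position: [0.5261, 0.2231, 0.3061]
ee_rot: [0.07, 0.883, 0.419, 0.201]
contact_force: [1.1, 0.3, -0.0]
width: 0.0852
gripper_force: 0.0
```

Call:
servo_tool(
  moves=[
    {"dp":[0,0,-0.2],"delta_rot":[0,0,-0.8],"fingers":1},
    {"dp":[0,0,-0.1],"delta_rot":[0,0,-0.8],"fingers":1},
    {"dp":[0,0,0],"delta_rot":[0,0,-0.8],"fingers":1},
    {"dp":[0,0,0],"delta_rot":[0,0,-0.8],"fingers":1},
    {"dp":[0,0,0],"delta_rot":[0,0,-0.8],"fingers":1},
  ],
)

```text
clock: 6.7
position: [0.5017, 0.2209, 0.3639]
ee_rot: [0.11, 0.781, 0.586, 0.187]
contact_force: [0.6, 0.6, 0.3]
width: 0.0857
gripper_force: 0.0
```

Call:
servo_tool(
  moves=[
    {"dp":[0,0,0],"delta_rot":[0,0,-0.8],"fingers":1},
    {"dp":[0,0,0],"delta_rot":[0,0,-0.8],"fingers":1},
    {"dp":[0,0,0],"delta_rot":[0,0,-0.8],"fingers":1},
    {"dp":[0,0,0],"delta_rot":[0,0,0],"fingers":1},
  ],
)

```text
clock: 7.1
position: [0.5018, 0.2209, 0.3635]
ee_rot: [0.131, 0.706, 0.674, 0.172]
contact_force: [-0.2, -0.0, 0.3]
width: 0.0855
gripper_force: 0.0
```

```bash
python3 st.py; python3 - <<'E'
from h import *
im,d,K,M=shot('wrist'); np.savez('w4.npz',im=im,d=d,K=K,M=M); save('pics/w4.png',im)
print(proj(foot,K,M))
E
python3 fit2.py w4.npz 235,160,375,290
```

```text
clock 7.1 tool x deg left of front 98.87 Fworld [-0.2 -0.   0.3] M tool [ 0.18 -0.02  0.03] F tool [ 0.  -0.1 -0.3] w 0.0855 gf 0.0 q6 0.433
TCP rel foot: e1,left,axis -0.0008 0.0001 0.1977
[[317.26337038 234.58607692]]
plane [0.5725 0.2294 0.2114] [-0.4161 -0.0383  0.9085] std 0.0008 lean 24.7 yaw 5.26 2436
plane [0.5858 0.2412 0.1852] [-0.4181 -0.0518  0.9069] std 0.0007 lean 24.92 yaw 7.06 2823
foot [0.5842 0.2298 0.1839] r 0.0396
yellow angle left of front -12.3 -13.0 -36.0 174.5 r 0.028 0.05 106 54
red angle left of front 17.8 17.8 14.3 23.0 r 0.043 0.047 31 31
hex flat normal at 48.5 mod 60; supports [0.0244 0.0243 0.0247 0.0255 0.0257 0.025 ]
```

The cap's foot is unchanged. The pointer is at about -12° and the bar at +17.9°, so roughly 30° remains, which fits hand-tight. Now for the wrench.

```bash
python3 - <<'E'
from h import *
z=np.load('top0.npz'); X=cloud(z['d'],z['K'],z['M'])
for n,u,v in [('end',400,285),('base',387,255),('mid',384,241),('board',430,270),('tip1',371,236),('tip2',390,229)]: print(n,np.nanmedian(X[v-1:v+2,u-1:u+2].reshape(-1,3),0).round(4))
w=np.array([.935,.354,0]); 
print(X[255,387]); plan(frame(np.array([0,0,-1.]),w),np.array([.51,-.24,.27]),15)
E
```

```text
end [ 0.4504 -0.2574  0.0466]
base [ 0.5443 -0.2175  0.0474]
mid [ 0.5907 -0.2116  0.0253]
board [ 0.4971 -0.3573  0.0256]
tip1 [ 0.6053 -0.1692  0.0401]
tip2 [ 0.6266 -0.2294  0.0443]
[ 0.54404014 -0.21648614  0.05474445]
0 dp [-0.155, -0.002, 0.022] rot [0.23, -0.21, 0.76]
1 dp [-0.154, 0.011, 0.025] rot [0.23, -0.21, 0.76]
2 dp [-0.152, 0.023, 0.028] rot [0.23, -0.21, 0.76]
3 dp [-0.15, 0.035, 0.031] rot [0.23, -0.21, 0.76]
4 dp [-0.146, 0.047, 0.033] rot [0.23, -0.21, 0.76]
5 dp [-0.141, 0.059, 0.035] rot [0.23, -0.21, 0.76]
6 dp [-0.135, 0.07, 0.036] rot [0.23, -0.21, 0.76]
7 dp [-0.129, 0.081, 0.037] rot [0.23, -0.21, 0.76]
8 dp [-0.122, 0.091, 0.038] rot [0.23, -0.21, 0.76]
9 dp [-0.114, 0.101, 0.038] rot [0.23, -0.21, 0.76]
10 dp [-0.105, 0.11, 0.038] rot [0.23, -0.21, 0.76]
11 dp [-0.095, 0.119, 0.037] rot [0.23, -0.21, 0.76]
12 dp [-0.085, 0.127, 0.036] rot [0.23, -0.21, 0.76]
13 dp [-0.074, 0.133, 0.035] rot [0.23, -0.21, 0.76]
14 dp [-0.063, 0.14, 0.033] rot [0.23, -0.21, 0.76]
```

Call:
servo_tool(
  moves=[
    {"dp":[-0.155,-0.002,0.0],"delta_rot":[0.23,-0.21,0.76],"fingers":1},
    {"dp":[-0.154,0.011,0.02],"delta_rot":[0.23,-0.21,0.76],"fingers":1},
    {"dp":[-0.152,0.023,0.03],"delta_rot":[0.23,-0.21,0.76],"fingers":1},
    {"dp":[-0.15,0.035,0.03],"delta_rot":[0.23,-0.21,0.76],"fingers":1},
    {"dp":[-0.146,0.047,0.033],"delta_rot":[0.23,-0.21,0.76],"fingers":1},
  ],
)

```text
clock: 7.65
position: [0.5023, 0.066, 0.3373]
ee_rot: [0.091, 0.836, 0.528, 0.118]
contact_force: [0.7, 0.3, -0.3]
width: 0.0852
gripper_force: 0.0
```

Call:
servo_tool(
  moves=[
    {"dp":[-0.141,0.06,0.035],"delta_rot":[0.23,-0.21,0.76],"fingers":1},
    {"dp":[-0.135,0.07,0.036],"delta_rot":[0.23,-0.21,0.76],"fingers":1},
    {"dp":[-0.13,0.08,0.037],"delta_rot":[0.23,-0.21,0.76],"fingers":1},
    {"dp":[-0.12,0.09,0.038],"delta_rot":[0.23,-0.21,0.76],"fingers":1},
    {"dp":[-0.114,0.1,0.04],"delta_rot":[0.23,-0.21,0.76],"fingers":1},
  ],
)

```text
clock: 8.15
position: [0.5052, -0.0875, 0.3058]
ee_rot: [0.047, 0.93, 0.361, 0.059]
contact_force: [1.5, 0.5, -0.2]
width: 0.0854
gripper_force: 0.0
```

Call:
servo_tool(
  moves=[
    {"dp":[-0.105,0.11,0.04],"delta_rot":[0.23,-0.21,0.76],"fingers":1},
    {"dp":[-0.095,0.12,0.04],"delta_rot":[0.23,-0.21,0.76],"fingers":1},
    {"dp":[-0.085,0.127,0.04],"delta_rot":[0.23,-0.21,0.76],"fingers":1},
    {"dp":[-0.074,0.133,0.04],"delta_rot":[0.23,-0.21,0.76],"fingers":1},
    {"dp":[-0.063,0.14,0.033],"delta_rot":[0.23,-0.21,0.76],"fingers":1},
  ],
)

```text
clock: 8.65
position: [0.5086, -0.2414, 0.272]
ee_rot: [0.001, 0.984, 0.179, -0.003]
contact_force: [0.5, 0.1, -0.0]
width: 0.0851
gripper_force: 0.0
```

Call:
servo_tool(
  moves=[
    {"dp":[0,0,0],"delta_rot":[0,0,0],"fingers":1},
  ],
)

```text
clock: 8.75
position: [0.5092, -0.2441, 0.2709]
ee_rot: [0.001, 0.984, 0.178, -0.003]
contact_force: [0.7, 0.4, 0.0]
width: 0.0855
gripper_force: 0.0
```

```bash
python3 - <<'E'
from h import *
print(pose()); s=readout.get_state(); print(s['qpos'].round(2))
im,d,K,M=shot('wrist'); np.savez('w5.npz',im=im,d=d,K=K,M=M); save('pics/w5.png',im)
E
```

```text
(array([[ 0.93637611,  0.35094502, -0.00611385],
       [ 0.35092532, -0.93639457, -0.00407725],
       [-0.00715587,  0.00167234, -0.999973  ]]), array([ 0.5092182 , -0.24409211,  0.27091097]))
[-0.57  0.28  1.58 -0.01  1.28  0.65]
```

View pics/w5.png

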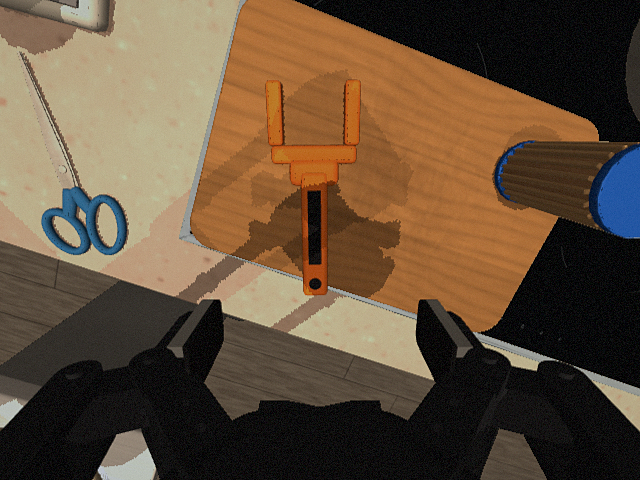

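The wrench lies clear on the board, with its jaw at (313,110) and its handle from (314,185) to (315,295), nearly aligned with the tool. I'll fit its pose from the depth.

```bash
cat > wf.py <<'E'
from h import *
z=np.load('w5.npz'); X=cloud(z['d'],z['K'],z['M'])
b=np.zeros((480,640),bool); b[70:305,255:375]=1
B=np.zeros((480,640),bool); B[150:250,400:470]=1
bz=np.nanmedian(X[B][:,2]); print('board z',bz)
Z=np.nan_to_num(X[...,2],nan=-1)
m=b&(Z>bz+.009)&(Z<bz+.035); k,l,st,_=cv2.connectedComponentsWithStats(m.astype(np.uint8)); m=l==1+st[1:,4].argmax(); print(st[1:,4].max())
P=X[m]; v,u=np.nonzero(m)
h=P[(v>205)&(v<285)]; ht=np.median(h[:,2]); h=h[abs(h[:,2]-ht)<.004]; c=h[:,:2].mean(0); d=np.linalg.svd(h[:,:2]-c,full_matrices=False)[2][0]; d*=np.sign(d[0])
n=np.array([-d[1],d[0]]); al=(P[:,:2]-c)@d; la=(P[:,:2]-c)@n
print('dir',d,np.degrees(np.arctan2(d[1],d[0])),'handle top',ht,'along',np.percentile(al,[0.2,99.8]),'hw',np.percentile((h[:,:2]-c)@n,[1,99]))
j=P[v<140]; print('jaw top z',np.median(j[:,2]),'lat',np.percentile((j[:,:2]-c)@n,[.5,99.5]))
lj=(j[:,:2]-c)@n; print('inner',lj[lj<0].max(),lj[lj>0].min())
o=c+d*(np.percentile(al,99.8)-.020); o2=c+d*(np.percentile(al,.2)+.174); print('origin',o,o2,'grip',o-.118*d)
E
python3 wf.py
```

```text
board z 0.026239586476792753
7477
dir [0.93380132 0.35779198] 20.96465548826924 handle top 0.0478308416974928 along [-0.05044869  0.14050599] hw [-0.01163762  0.0117362 ]
jaw top z 0.04351912571226499 lat [-0.03928008  0.03936615]
inner -0.026279277451814683 0.02644530867429134
origin [ 0.60260606 -0.20368162] [ 0.60544979 -0.20259202] grip [ 0.4924175  -0.24590107]
```

```bash
cat >> h.py <<'E'
wx=np.array([.9338,.3578,0]); wo=np.array([.604,-.2032,.026]); down=np.array([0,0,-1.])
E
python3 - <<'E'
from h import *
G=frame(down,wx); g=wo-.118*wx; g[2]=.13; plan(G,g,4)
E
```

```text
0 dp [-0.018, -0.003, 0.177] rot [-0.0, 0.02, -0.01]
1 dp [-0.018, -0.003, 0.177] rot [-0.0, 0.02, -0.01]
2 dp [-0.019, -0.003, 0.177] rot [-0.0, 0.02, -0.01]
3 dp [-0.019, -0.003, 0.177] rot [-0.0, 0.02, -0.01]
```

Call:
servo_tool(
  moves=[
    {"dp":[-0.018,-0.003,0.17],"delta_rot":[0,0.02,-0.01],"fingers":1},
    {"dp":[-0.018,-0.003,0.18],"delta_rot":[0,0.02,-0.01],"fingers":1},
    {"dp":[-0.019,-0.003,0.18],"delta_rot":[0,0.02,-0.01],"fingers":1},
    {"dp":[-0.019,-0.003,0.18],"delta_rot":[0,0.02,-0.01],"fingers":1},
    {"dp":[0,0,0],"delta_rot":[0,0,0],"fingers":0.8},
  ],
)

```text
clock: 9.3
position: [0.4903, -0.2405, 0.1266]
ee_rot: [-0.004, 0.983, 0.183, -0.002]
contact_force: [0.0, 1.2, 0.4]
width: 0.0733
gripper_force: 0.0
```

```bash
python3 - <<'E'
from h import *
G=frame(down,wx); g=wo-.118*wx; g[2]=.101; plan(G,g,1)
E
```

```text
0 dp [0.008, 0.03, 0.128] rot [-0.08, 0.03, 0.03]
```

Call:
servo_tool(
  moves=[
    {"dp":[0.008,0.03,0.05],"delta_rot":[-0.08,0.03,0.03],"fingers":0.8},
    {"dp":[0,0,0.075],"delta_rot":[0,0,0],"fingers":0.8},
    {"dp":[0,0,0],"delta_rot":[0,0,0],"fingers":0.8},
  ],
)

```text
clock: 9.6
position: [0.4982, -0.2486, 0.1059]
ee_rot: [0.004, 0.983, 0.182, 0.004]
contact_force: [-1.4, -0.4, -0.3]
width: 0.0683
gripper_force: 0.0
```

```bash
python3 - <<'E'
from h import *
G=frame(down,wx); g=wo-.118*wx; g[2]=.101; plan(G,g,1); print(pose()[1],readout.get_state()['contact_force'])
E
```

```text
0 dp [-0.015, -0.023, 0.024] rot [0.1, -0.06, -0.0]
[ 0.49819701 -0.24856167  0.10586331] [-1.44211115 -0.42307451 -0.30605962]
```

Call:
servo_tool(
  moves=[
    {"dp":[0,0,0],"delta_rot":[0,0,0],"fingers":0.8},
    {"dp":[0,0,0],"delta_rot":[0,0,0],"fingers":0.8},
  ],
)

```text
clock: 9.8
position: [0.4984, -0.2489, 0.1069]
ee_rot: [0.005, 0.983, 0.182, 0.005]
contact_force: [0.5, 1.1, -0.2]
width: 0.0684
gripper_force: 0.0
```

```bash
python3 - <<'E'
from h import *
G=frame(down,wx); g=wo-.118*wx; g[2]=.101; plan(G,g,1); print(pose()[1],readout.get_state()['contact_force'])
E
```

```text
0 dp [-0.015, -0.025, 0.029] rot [0.11, -0.07, -0.0]
[ 0.49839948 -0.24887439  0.1069405 ] [ 0.47789874  1.09851226 -0.17605761]
```

Call:
servo_tool(
  moves=[
    {"dp":[-0.015,-0.025,0.01],"delta_rot":[0.11,-0.07,0],"fingers":0.8},
    {"dp":[0,0,0.02],"delta_rot":[0,0,0],"fingers":0.8},
    {"dp":[0,0,0],"delta_rot":[0,0,0],"fingers":0.8},
    {"dp":[0,0,0],"delta_rot":[0,0,0],"fingers":0.8},
  ],
)

```text
clock: 10.2
position: [0.4927, -0.2448, 0.0993]
ee_rot: [-0.001, 0.983, 0.182, -0.001]
contact_force: [0.1, 0.7, -0.3]
width: 0.0681
gripper_force: 0.0
```

```bash
python3 - <<'E'
from h import *
G=frame(down,wx); g=wo-.118*wx; g[2]=.101; plan(G,g,1); print(pose()[1],readout.get_state()['contact_force'])
E
```

```text
0 dp [0.004, 0.005, -0.009] rot [-0.02, 0.02, -0.0]
[ 0.49271015 -0.24480211  0.09927824] [ 0.0674818   0.73864918 -0.27967392]
```

Call:
servo_tool(
  moves=[
    {"dp":[0.003,0.005,-0.008],"delta_rot":[-0.02,0.02,0],"fingers":0.5},
    {"dp":[0,0,0],"delta_rot":[0,0,0],"fingers":0},
    {"dp":[0,0,0],"delta_rot":[0,0,0],"fingers":0},
    {"dp":[0,0,0],"delta_rot":[0,0,0],"fingers":0},
    {"dp":[0,0,0],"delta_rot":[0,0,0],"fingers":0},
  ],
  force=110,
)

```text
clock: 10.7
position: [0.4939, -0.2457, 0.1015]
ee_rot: [0.0, 0.983, 0.182, 0.0]
contact_force: [-0.7, 0.4, 5.2]
width: 0.0218
gripper_force: 108.6
```

Call:
servo_tool(
  moves=[
    {"dp":[0,0,0],"delta_rot":[0,0,0],"fingers":0},
    {"dp":[0,0,0],"delta_rot":[0,0,0],"fingers":0},
    {"dp":[0,0,-0.05],"delta_rot":[0,0,0],"fingers":0},
    {"dp":[0,0,-0.1],"delta_rot":[0,0,0],"fingers":0},
  ],
)

```text
clock: 11.1
position: [0.4924, -0.2447, 0.1298]
ee_rot: [-0.002, 0.983, 0.182, -0.002]
contact_force: [0.6, -0.1, -0.5]
width: 0.0217
gripper_force: 108.0
```

```bash
python3 - <<'E'
from h import *
s=readout.get_state();print(pose(),s['contact_force'],s['moment'],s['width'])
E
```

```text
(array([[ 0.93390229,  0.35750684, -0.00392128],
       [ 0.35751926, -0.93390058,  0.00311219],
       [-0.00254946, -0.00430841, -0.99998747]]), array([ 0.49240556, -0.24474514,  0.12979815])) [ 0.57319284 -0.13604611 -0.50731908] [-0.05459329  0.0490533  -0.02808069] 0.021748423758313547
```

The wrench is held, 21.7 mm wide at the pads. I'll lift it and carry it to a hover above the cap.

```bash
cat >> h.py <<'E'
tw=np.array([.118,0,.0755])
def wpose(phi,h,off=0,t=None): # wrench on axis, handle at phi deg left of front, underside h above foot
    G=frame(-axis,-dirn(phi)); return G,foot+h*axis-G@(tw if t is None else t)
E
python3 - <<'E'
from h import *
R0,p0=pose(); p1=p0+[0,0,.22]; G,p=wpose(-42,.13); print(p,wpose(-42,0)[1]); print((R0.T@(p1-p0)/5/.2).round(3)); plan(G,p,12,(R0,p1))
E
```

```text
[0.42727701 0.13324162 0.33308639] [0.48189604 0.13917514 0.21526638]
[-0.001 -0.001 -0.22 ]
0 dp [0.031, -0.157, 0.008] rot [-0.18, 0.32, -0.39]
1 dp [0.037, -0.156, 0.006] rot [-0.18, 0.32, -0.39]
2 dp [0.043, -0.154, 0.004] rot [-0.18, 0.32, -0.39]
3 dp [0.049, -0.152, 0.003] rot [-0.18, 0.32, -0.39]
4 dp [0.054, -0.15, 0.002] rot [-0.18, 0.32, -0.39]
5 dp [0.06, -0.148, 0.001] rot [-0.18, 0.32, -0.39]
6 dp [0.066, -0.146, 0.001] rot [-0.18, 0.32, -0.39]
7 dp [0.072, -0.143, 0.0] rot [-0.18, 0.32, -0.39]
8 dp [0.077, -0.14, 0.0] rot [-0.18, 0.32, -0.39]
9 dp [0.082, -0.137, 0.0] rot [-0.18, 0.32, -0.39]
10 dp [0.088, -0.134, 0.001] rot [-0.18, 0.32, -0.39]
11 dp [0.093, -0.13, 0.001] rot [-0.18, 0.32, -0.39]
```

Call:
servo_tool(
  moves=[
    {"dp":[0,0,-0.22],"delta_rot":[0,0,0],"fingers":0},
    {"dp":[0,0,-0.22],"delta_rot":[0,0,0],"fingers":0},
    {"dp":[0,0,-0.22],"delta_rot":[0,0,0],"fingers":0},
    {"dp":[0,0,-0.22],"delta_rot":[0,0,0],"fingers":0},
    {"dp":[0,0,-0.22],"delta_rot":[0,0,0],"fingers":0},
  ],
)

```text
clock: 11.6
position: [0.493, -0.2452, 0.3528]
ee_rot: [-0.0, 0.983, 0.182, -0.0]
contact_force: [0.4, -0.5, -2.2]
width: 0.0211
gripper_force: 108.1
```

Call:
servo_tool(
  moves=[
    {"dp":[0.031,-0.157,0],"delta_rot":[-0.18,0.32,-0.39],"fingers":0},
    {"dp":[0.037,-0.156,0],"delta_rot":[-0.18,0.32,-0.39],"fingers":0},
    {"dp":[0.043,-0.154,0],"delta_rot":[-0.18,0.32,-0.39],"fingers":0},
    {"dp":[0.05,-0.152,0],"delta_rot":[-0.18,0.32,-0.39],"fingers":0},
  ],
)

```text
clock: 12.0
position: [0.4711, -0.1181, 0.349]
ee_rot: [0.023, 0.963, 0.258, 0.07]
contact_force: [0.7, -0.0, -1.4]
width: 0.0217
gripper_force: 108.4
```

Call:
servo_tool(
  moves=[
    {"dp":[0.054,-0.15,0],"delta_rot":[-0.18,0.32,-0.39],"fingers":0},
    {"dp":[0.06,-0.148,0],"delta_rot":[-0.18,0.32,-0.39],"fingers":0},
    {"dp":[0.066,-0.146,0],"delta_rot":[-0.18,0.32,-0.39],"fingers":0},
    {"dp":[0.072,-0.143,0],"delta_rot":[-0.18,0.32,-0.39],"fingers":0},
  ],
)

```text
clock: 12.4
position: [0.4491, 0.0077, 0.3436]
ee_rot: [0.047, 0.932, 0.33, 0.138]
contact_force: [0.9, 1.0, -1.4]
width: 0.0218
gripper_force: 108.4
```

Call:
servo_tool(
  moves=[
    {"dp":[0.077,-0.14,0],"delta_rot":[-0.18,0.32,-0.39],"fingers":0},
    {"dp":[0.082,-0.137,0],"delta_rot":[-0.18,0.32,-0.39],"fingers":0},
    {"dp":[0.088,-0.134,0],"delta_rot":[-0.18,0.32,-0.39],"fingers":0},
    {"dp":[0.093,-0.13,0],"delta_rot":[-0.18,0.32,-0.39],"fingers":0},
    {"dp":[0,0,0],"delta_rot":[0,0,0],"fingers":0},
  ],
)

```text
clock: 12.9
position: [0.4257, 0.1351, 0.3369]
ee_rot: [0.068, 0.89, 0.401, 0.204]
contact_force: [0.6, -0.4, -2.0]
width: 0.0216
gripper_force: 108.6
```

Call:
servo_tool(
  moves=[
    {"dp":[0,0,0],"delta_rot":[0,0,0],"fingers":0},
    {"dp":[0,0,0],"delta_rot":[0,0,0],"fingers":0},
  ],
)

```text
clock: 13.1
position: [0.4286, 0.1317, 0.338]
ee_rot: [0.07, 0.891, 0.398, 0.205]
contact_force: [0.3, 0.1, -2.2]
width: 0.0219
gripper_force: 108.5
```

```bash
python3 - <<'E'
from h import *
print(readout.get_state()['qpos'].round(2),readout.get_state()['width']); plan(*wpose(-42,.13),1)
im,d,K,M=shot('wrist'); np.savez('w6.npz',im=im,d=d,K=K,M=M,p=pose()[1],R=pose()[0]); save('pics/w6.png',im)
E
```

```text
[ 0.16 -0.12  1.93 -0.04  0.89  0.91] 0.02192110786668127
0 dp [-0.006, -0.017, 0.02] rot [0.06, 0.05, 0.01]
```

View pics/w6.png

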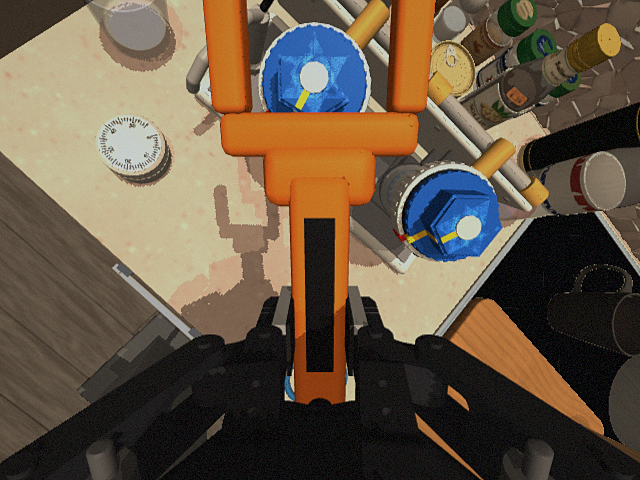

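The wrench is held straight, with its prongs at (230,55) and (410,55) either side of the cap at (313,75). The other cap, at (450,215), shows its pointer beside its bar. I'll measure the wrench in the tool frame from this view.

```bash
cat > wt.py <<'E'
from h import *
import sys
z=np.load(sys.argv[1]); c=imaging.calibration('wrist'); H=np.array(c['hand_eye']); X=cloud(z['d'],z['K'],np.linalg.inv(H))
h=cv2.cvtColor(z['im'],cv2.COLOR_RGB2HSV); m=(cv2.inRange(h,(5,150,80),(18,255,255))>0)&~np.isnan(X[...,0])&(X[...,2]<.12); v,u=np.nonzero(m); P=X[m]
cross=P[(v>115)&(v<150)&(u>225)&(u<415)]; han=P[(v>185)&(v<280)]
for n,Q in(('jawbar',cross),('handle',han)):
    t=np.median(Q[:,2]); Q=Q[abs(Q[:,2]-t)<.006]; cc,nn,s=plane=(Q.mean(0),np.linalg.svd(Q-Q.mean(0),full_matrices=False)[2][2],0); print(n,'z',t.round(4),'normal',(nn*np.sign(nn[2])).round(4),'y',np.percentile(Q[:,1],[.5,99.5]).round(4),'x',np.percentile(Q[:,0],[.5,99.5]).round(4))
pr=P[(v<110)&(abs(P[:,2]-.06)<.012)]; xs=pr[:,0]
for a in np.arange(.09,.14,.01):
    q=pr[(xs>a)&(xs<a+.01),1]
    if len(q)>10: print('x',a.round(3),'outer',np.percentile(q,[1,99]).round(4),'inner',q[q<0].max().round(4) if (q<0).any() else None,q[q>0].min().round(4) if (q>0).any() else None)
E
python3 wt.py w6.npz
```

```text
jawbar z 0.0584 normal [-0.0323 -0.0018  0.9995] y [-0.0336  0.0356] x [0.0723 0.084 ]
handle z 0.0548 normal [-0.0226 -0.0014  0.9997] y [-0.0194  0.0205] x [0.0214 0.0591]
x 0.09 outer [-0.038   0.0391] inner -0.0256 0.0267
x 0.1 outer [-0.0381  0.0391] inner -0.0257 0.0266
x 0.11 outer [-0.038   0.0392] inner -0.0257 0.0268
x 0.12 outer [-0.0382  0.039 ] inner -0.0257 0.0268
```

```bash
python3 fit2.py w6.npz 254,10,378,111
```

```text
plane [0.5732 0.2285 0.2118] [-0.4188 -0.0467  0.9069] std 0.0008 lean 24.92 yaw 6.36 3245
plane [0.5908 0.2368 0.1874] [-0.4177 -0.0501  0.9072] std 0.0007 lean 24.88 yaw 6.84 2605
foot [0.5865 0.2317 0.1852] r 0.0367
yellow angle left of front -175.6 nan -179.4 -171.5 r 0.039 0.052 141 0
  return _methods._mean(a, axis=axis, dtype=dtype,
  ret = ret.dtype.type(ret / rcount)
Traceback (most recent call last):
  File "fit2.py", line 31, in <module>
    if __name__=='__main__': run(sys.argv[1],tuple(map(int,sys.argv[2].split(','))))
                             ~~~^^^^^^^^^^^^^^^^^^^^^^^^^^^^^^^^^^^^^^^^^^^^^^^^^^^^
  File "fit2.py", line 23, in run
    g3=X[y]; kk=k&(abs((g3-foot-dn*n)@n)<.006); print(nm,'angle left of front',np.median(a[k]).round(1),np.median(a[kk]).round(1),a[k].min().round(1),a[k].max().round(1),'r',rr[k].min().round(3),rr[k].max().round(3),k.sum(),kk.sum())
                                                                                                                                  ~~~~~~~~^^
ValueError: zero-size array to reduction operation minimum which has no identity
```

```bash
cat > fr.py <<'E'
from fit2 import *
def circ(f,box,vmax):
    z=np.load(f); h=cv2.cvtColor(z['im'],cv2.COLOR_RGB2HSV); x0,y0,x1,y1=box; b=np.zeros((480,640),bool); b[y0:y1,x0:x1]=1
    m=((cv2.inRange(h,(100,110,40),(128,255,255))>0)&b).astype(np.uint8); m=cv2.morphologyEx(m,cv2.MORPH_CLOSE,np.ones((7,7)))
    cs=max(cv2.findContours(m,cv2.RETR_EXTERNAL,cv2.CHAIN_APPROX_NONE)[0],key=len)[:,0]; cs=cs[(cs[:,1]<vmax)]
    q=ray(cs.astype(float),z,foot,axis)-foot; xy=np.c_[q@e1,q@left]
    r=least_squares(lambda p:np.hypot(*(xy-p).T)-.0397,[0,0],loss='soft_l1',f_scale=.0007); print(f,'offset e1,left mm',(r.x*1e3).round(2),'res',np.median(abs(r.fun)).round(5),len(cs))
circ('w1.npz',(235,160,375,290),265); circ('w4.npz',(235,160,375,290),265); circ('w6.npz',(254,10,378,111),104)
E
python3 fr.py
```

```text
w1.npz offset e1,left mm [-0.12  0.17] res 0.0004 221
w4.npz offset e1,left mm [-0.27  0.13] res 0.00039 210
w6.npz offset e1,left mm [ 0.37 -1.2 ] res 0.00035 208
```

```bash
cat >> h.py <<'E'
tw=np.array([.117,.0005,.075]); foot=foot+.0002*e1-.0007*left
E
python3 - <<'E'
from h import *
plan(*wpose(-42,.048),3)
E
```

```text
0 dp [-0.001, -0.007, 0.144] rot [0.02, 0.02, 0.0]
1 dp [-0.001, -0.007, 0.144] rot [0.02, 0.02, 0.0]
2 dp [-0.001, -0.007, 0.144] rot [0.02, 0.02, 0.0]
```

Call:
servo_tool(
  moves=[
    {"dp":[-0.001,-0.007,0.144],"delta_rot":[0.02,0.02,0],"fingers":0},
    {"dp":[-0.001,-0.007,0.144],"delta_rot":[0.02,0.02,0],"fingers":0},
    {"dp":[-0.001,-0.007,0.144],"delta_rot":[0.02,0.02,0],"fingers":0},
    {"dp":[0,0,0],"delta_rot":[0,0,0],"fingers":0},
    {"dp":[0,0,0],"delta_rot":[0,0,0],"fingers":0},
  ],
)

```text
clock: 13.65
position: [0.4622, 0.1374, 0.2582]
ee_rot: [0.066, 0.891, 0.399, 0.206]
contact_force: [0.6, 0.2, -0.6]
width: 0.0217
gripper_force: 108.5
```

```bash
python3 - <<'E'
from h import *
plan(*wpose(-42,.048),1); print(readout.get_state()['contact_force'])
im,d,K,M=shot('wrist'); np.savez('w7.npz',im=im,d=d,K=K,M=M)
# hex-top and cap points in tool frame
H=np.array(imaging.calibration('wrist')['hand_eye']); X=cloud(d,K,np.linalg.inv(H)); h=cv2.cvtColor(im,cv2.COLOR_RGB2HSV)
m=(cv2.inRange(h,(100,110,40),(128,255,255))>0)&~np.isnan(X[...,0]); P=X[m]; P=P[(abs(P[:,1])<.05)&(P[:,0]>.07)]
t=np.histogram(P[:,2],bins=np.arange(.08,.18,.002)); print([(round(a,3),int(n)) for n,a in zip(*t) if n>150])
for zz in (t[1][t[0].argmax()],):
  pass
Q=P[P[:,2]<.105]; print('hextop z',np.median(Q[:,2]),'y',np.percentile(Q[:,1],[.5,99.5]),'x',np.percentile(Q[:,0],[.5,99.5]))
im2=im.copy(); save('pics/w7.png',im2)
E
python3 wt.py w7.npz
```

```text
0 dp [-0.0, 0.0, -0.001] rot [-0.01, 0.0, -0.0]
[ 0.62781897  0.22240194 -0.55825779]
[(np.float64(0.09), 1124), (np.float64(0.092), 5301), (np.float64(0.094), 1239), (np.float64(0.096), 499), (np.float64(0.12), 607), (np.float64(0.122), 3116), (np.float64(0.124), 156)]
hextop z 0.0929086672745307 y [-0.02358818  0.02594093] x [0.08997451 0.13222225]
jawbar z 0.0584 normal [-0.0327 -0.0014  0.9995] y [-0.0337  0.0356] x [0.0723 0.084 ]
handle z 0.0548 normal [-2.160e-02 -9.000e-04  9.998e-01] y [-0.0194  0.0207] x [0.0214 0.0591]
x 0.09 outer [-0.0381  0.0392] inner -0.0256 0.0268
x 0.1 outer [-0.038   0.0391] inner -0.0256 0.0266
x 0.11 outer [-0.038   0.0391] inner -0.0256 0.0267
x 0.12 outer [-0.0383  0.039 ] inner -0.0257 0.0266
```

View pics/w7.png

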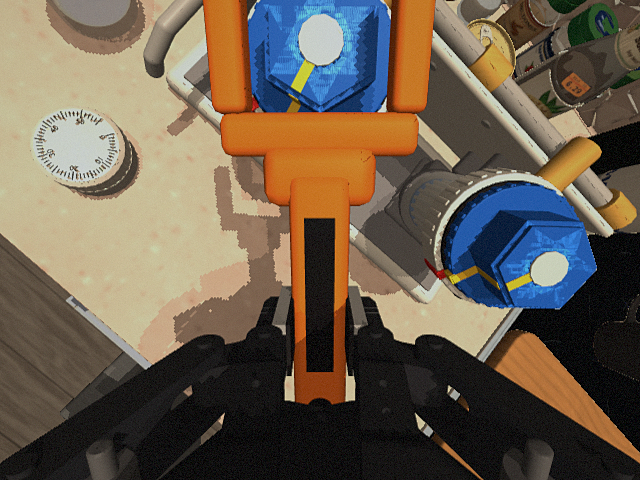

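The hexagon's corner at (318,110) points down the handle's line and sits within 0.7 mm of the jaw's middle. I'll lower the wrench onto it.

Call:
servo_tool(
  moves=[
    {"dp":[0,0.003,0.05],"delta_rot":[0,0,0],"fingers":0},
    {"dp":[0,0,0.05],"delta_rot":[0,0,0],"fingers":0},
    {"dp":[0,0,0.05],"delta_rot":[0,0,0],"fingers":0},
    {"dp":[0,0,0.04],"delta_rot":[0,0,0],"fingers":0},
    {"dp":[0,0,0],"delta_rot":[0,0,0],"fingers":0},
  ],
)

```text
clock: 14.2
position: [0.4782, 0.1398, 0.2228]
ee_rot: [0.066, 0.891, 0.399, 0.206]
contact_force: [1.1, 0.6, -2.1]
width: 0.0213
gripper_force: 108.5
```

```bash
python3 st.py; python3 - <<'E'
from h import *
plan(*wpose(-42,.001),1)
E
```

```text
clock 14.2 tool x deg left of front 137.93 Fworld [ 1.1  0.6 -2.1] M tool [ 0.15 -0.4  -0.  ] F tool [ 0.4 -0.2  2.3] w 0.0213 gf 108.54372382164001 q6 0.908
TCP rel foot: e1,left,axis 0.0876 -0.0773 0.0839
0 dp [-0.001, 0.003, 0.039] rot [-0.02, -0.0, 0.01]
```

Call:
servo_tool(
  moves=[
    {"dp":[0,0.001,0.015],"delta_rot":[0,0,0],"fingers":0},
    {"dp":[0,0.001,0.012],"delta_rot":[0,0,0],"fingers":0},
    {"dp":[0,0,0.008],"delta_rot":[0,0,0],"fingers":0},
    {"dp":[0,0,0],"delta_rot":[0,0,0],"fingers":0},
  ],
)

```text
clock: 14.6
position: [0.4813, 0.1398, 0.2177]
ee_rot: [0.066, 0.891, 0.399, 0.206]
contact_force: [0.6, -0.1, -1.9]
width: 0.0217
gripper_force: 108.6
```

```bash
python3 st.py
```

```text
clock 14.6 tool x deg left of front 137.91 Fworld [ 0.6 -0.1 -1.9] M tool [ 0.25 -0.28 -0.02] F tool [-0.4 -0.   2. ] w 0.0217 gf 108.57031345367432 q6 0.907
TCP rel foot: e1,left,axis 0.087 -0.0775 0.078
```

Call:
servo_tool(
  moves=[
    {"dp":[0,0.001,0.01],"delta_rot":[0,0,0],"fingers":0},
    {"dp":[0.0007,-0.029,0],"delta_rot":[0,0,0.5],"fingers":0},
    {"dp":[0.0007,-0.029,0],"delta_rot":[0,0,0.5],"fingers":0},
    {"dp":[0.0007,-0.029,0],"delta_rot":[0,0,0.5],"fingers":0},
    {"dp":[0.0007,-0.029,0],"delta_rot":[0,0,0.5],"fingers":0},
  ],
)

```text
clock: 15.1
position: [0.4693, 0.1567, 0.2113]
ee_rot: [0.046, 0.926, 0.309, 0.214]
contact_force: [4.7, -6.1, -1.5]
width: 0.0217
gripper_force: 108.6
```

```bash
cat >> st.py <<'E'
c=p+Rm@tw-foot; print('jaw centre rel foot e1,left,axis mm',(np.array([c@e1,c@left,c@axis])*1e3).round(1),'handle phi',(np.degrees(np.arctan2(-x@left,-x@e1))).round(2),'tilt err deg',np.degrees(np.arccos(-Rm[:,2]@axis)).round(2))
M=np.cross(p-foot,s['contact_force'])+s['moment']; print('torque about cap axis',(M@axis).round(2))
E
python3 st.py
```

```text
clock 15.1 tool x deg left of front 149.3 Fworld [ 4.7 -6.1 -1.5] M tool [-1.05 -0.49 -0.73] F tool [-0.8  7.1  3.1] w 0.0217 gf 108.64537596702576 q6 1.195
TCP rel foot: e1,left,axis 0.0988 -0.0595 0.0764
jaw centre rel foot e1,left,axis mm [-2.4 -0.2  1.9] handle phi -30.7 tilt err deg 0.27
torque about cap axis 1.55
```

Call:
servo_tool(
  moves=[
    {"dp":[-0.002,-0.029,0],"delta_rot":[0,0,0.5],"fingers":0},
    {"dp":[-0.002,-0.029,0],"delta_rot":[0,0,0.5],"fingers":0},
    {"dp":[-0.002,-0.029,0],"delta_rot":[0,0,0.5],"fingers":0},
    {"dp":[-0.002,-0.029,0],"delta_rot":[0,0,0.5],"fingers":0},
    {"dp":[0,0,0],"delta_rot":[0,0,0],"fingers":0},
  ],
)

```text
clock: 15.6
position: [0.458, 0.1761, 0.2072]
ee_rot: [0.025, 0.951, 0.216, 0.219]
contact_force: [7.3, -3.9, -2.1]
width: 0.0217
gripper_force: 108.3
```

```bash
python3 st.py; cat > look.py <<'E'
from h import *
import sys
f=sys.argv[1]; im,d,K,M=shot('wrist'); np.savez(f,im=im,d=d,K=K,M=M)
from fit2 import ray
z=np.load(f); X=cloud(d,K,M); h=cv2.cvtColor(im,cv2.COLOR_RGB2HSV)
print('foot px',proj(foot,K,M).round(0).tolist())
for nm,lo,hi,dn in [('yellow',(20,110,100),(35,255,255),0),('ytop',(20,110,100),(35,255,255),.03),('red',(0,170,90),(6,255,255),-.013)]:
    m=cv2.inRange(h,lo,hi)>0; v,u=np.nonzero(m)
    g=ray(np.c_[u,v].astype(float),z,foot+dn*axis,axis)-foot; g3=X[m]-foot; rr=np.hypot(g@e1,g@left); a=np.degrees(np.arctan2(g@left,g@e1)); r3=np.hypot(g3@e1,g3@left)
    lo_,hi_=((.027,.042),(.008,.024),(.040,.050))[('yellow','ytop','red').index(nm)]
    k=(rr>lo_)&(rr<hi_)&(abs(a)<70)&(abs(g3@axis-dn)<.006)
    if k.sum():
        pts=g[k]; print(nm,'mean-dir',np.degrees(np.arctan2((pts@left).mean(),(pts@e1).mean())).round(2),'n',k.sum(),'range',a[k].min().round(1),a[k].max().round(1),'axial',np.median(g3[k]@axis).round(4))
    else: print(nm,'none',len(u))
E
python3 look.py w8.npz
```

```text
clock 15.6 tool x deg left of front 160.63 Fworld [ 7.3 -3.9 -2.1] M tool [-0.86 -0.03 -0.44] F tool [3.4 6.2 4.8] w 0.0217 gf 108.29847693443298 q6 1.491
TCP rel foot: e1,left,axis 0.1088 -0.039 0.0766
jaw centre rel foot e1,left,axis mm [-2.3 -0.6  2.5] handle phi -19.37 tilt err deg 0.46
torque about cap axis 1.15
foot px [[316.0, 35.0]]
yellow mean-dir 0.32 n 73 range -4.9 4.9 axial 0.0007
ytop mean-dir -1.61 n 714 range -17.9 12.2 axial 0.0307
red none 148
```

Call:
servo_tool(
  moves=[
    {"dp":[-0.001,-0.029,0.001],"delta_rot":[-0.02,0,0.5],"fingers":0},
    {"dp":[-0.001,-0.029,0.001],"delta_rot":[-0.02,0,0.5],"fingers":0},
    {"dp":[-0.001,-0.029,0],"delta_rot":[0,0,0.5],"fingers":0},
    {"dp":[-0.001,-0.029,0],"delta_rot":[0,0,0.5],"fingers":0},
    {"dp":[0,0,0],"delta_rot":[0,0,0],"fingers":0},
  ],
)

```text
clock: 16.15
position: [0.4505, 0.1978, 0.2045]
ee_rot: [0.004, 0.968, 0.119, 0.222]
contact_force: [9.1, -3.9, -1.5]
width: 0.0215
gripper_force: 108.3
```

```bash
python3 st.py; python3 look.py w9.npz; python3 - <<'E'
from h import *
z=np.load('w9.npz'); X=cloud(z['d'],z['K'],z['M']); h=cv2.cvtColor(z['im'],cv2.COLOR_RGB2HSV)
m=((cv2.inRange(h,(0,150,70),(4,255,255))>0)|(cv2.inRange(h,(172,150,70),(180,255,255))>0)).astype(np.uint8); k,l,st,_=cv2.connectedComponentsWithStats(m)
for i in range(1,k):
    if st[i,4]>5:
        g=np.nanmedian(X[l==i],0)-foot; print(st[i],(g@e1).round(3),(g@left).round(3),(g@axis).round(3))
E
```

```text
clock 16.15 tool x deg left of front 172.09 Fworld [ 9.1 -3.9 -1.5] M tool [-0.93  0.31 -0.39] F tool [6.4 5.8 5.1] w 0.0215 gf 108.33582043647766 q6 1.807
TCP rel foot: e1,left,axis 0.1146 -0.0166 0.0763
jaw centre rel foot e1,left,axis mm [-2.2 -1.1  2.5] handle phi -7.91 tilt err deg 0.63
torque about cap axis 1.06
foot px [[317.0, 35.0]]
yellow mean-dir 12.03 n 73 range 6.5 16.4 axial 0.0008
ytop mean-dir 10.26 n 715 range -5.2 23.9 axial 0.0307
red none 155
[254 113   6   1   6] 0.032 0.018 0.015
[592 177  22  16 183] 0.04 -0.145 -0.013
[579 183   6   2   6] 0.041 -0.142 -0.023
```

```bash
sed -i "s/^f=sys.argv\[1\]; .*/f=sys.argv[1]\nif len(sys.argv)<3:\n    im,d,K,M=shot('wrist'); np.savez(f,im=im,d=d,K=K,M=M)\nz=np.load(f); im,d,K,M=z['im'],z['d'],z['K'],z['M']/" look.py; for f in w1 w4; do echo $f; python3 look.py $f.npz x; done; python3 - <<'E'
from h import *
# cap hexagon orientation via flange-level yellow line: fit straight line direction of top pointer, independent of centre
from fit2 import ray
for f in ['w1','w4','w8','w9']:
    z=np.load(f+'.npz'); X=cloud(z['d'],z['K'],z['M']); h=cv2.cvtColor(z['im'],cv2.COLOR_RGB2HSV); m=cv2.inRange(h,(20,110,100),(35,255,255))>0; v,u=np.nonzero(m); g3=X[m]-foot
    k=(abs(g3@axis-.03)<.004)&(np.hypot(g3@e1,g3@left)<.03); g=(ray(np.c_[u,v].astype(float),z,foot+.03*axis,axis)-foot)[k]; xy=np.c_[g@e1,g@left]; c=xy.mean(0); d=np.linalg.svd(xy-c,full_matrices=False)[2][0]; d*=np.sign(d[0])
    # knob: bright, low-saturation blob on the top
    w=(h[...,1]<90)&(h[...,2]>110); gw=X-foot; w&=(abs(gw@axis-.033)<.008)&(np.hypot(gw@e1,gw@left)<.014); vv,uu=np.nonzero(w); kk=(ray(np.c_[uu,vv].astype(float),z,foot+.032*axis,axis)-foot)
    print(f,'top line dir',np.degrees(np.arctan2(d[1],d[0])).round(2),'centroid mm',(c*1e3).round(2),'knob centre mm',np.round([(kk@e1).mean()*1e3,(kk@left).mean()*1e3],2),len(kk))
E
```

```text
w1
foot px [[311.0, 233.0]]
yellow mean-dir -44.79 n 46 range -49.1 -40.4 axial 0.0002
ytop mean-dir -46.65 n 86 range -59.1 -36.1 axial 0.0305
red mean-dir 19.31 n 43 range 15.3 24.1 axial -0.0118
w4
foot px [[317.0, 235.0]]
yellow mean-dir -11.85 n 58 range -15.8 -7.6 axial 0.0006
ytop mean-dir -14.06 n 79 range -25.7 -5.3 axial 0.0305
red mean-dir 19.26 n 37 range 15.4 24.0 axial -0.0122
w1 top line dir -43.27 centroid mm [ 11.21 -11.87] knob centre mm [-0.36  0.12] 535
w4 top line dir -12.3 centroid mm [15.94 -3.99] knob centre mm [-0.34  0.09] 510
w8 top line dir 0.12 centroid mm [15.71 -0.45] knob centre mm [ 3.41 -1.98] 2025
w9 top line dir 12.54 centroid mm [15.3   2.78] knob centre mm [ 3.68 -1.17] 1978
```

Measured the same way, hand-tight was -11.85° and the bar 19.3°, a difference of 31.1° against the nominal 31.5°. The pointer is now at about 12°, so about 7° remains.

Call:
servo_tool(
  moves=[
    {"dp":[0,-0.023,0],"delta_rot":[0,0,0.4],"fingers":0},
    {"dp":[0,-0.023,0],"delta_rot":[0,0,0.4],"fingers":0},
    {"dp":[0,-0.017,0],"delta_rot":[0,0,0.3],"fingers":0},
    {"dp":[0,0,0],"delta_rot":[0,0,0],"fingers":0},
  ],
)

```text
clock: 16.6
position: [0.4482, 0.2099, 0.204]
ee_rot: [-0.008, 0.973, 0.066, 0.221]
contact_force: [8.5, -4.4, -2.0]
width: 0.0214
gripper_force: 108.4
```

```bash
python3 st.py; python3 look.py w10.npz
```

```text
clock 16.6 tool x deg left of front 178.37 Fworld [ 8.5 -4.4 -2. ] M tool [-0.97  0.56 -0.49] F tool [6.2 5.4 5.2] w 0.0214 gf 108.39797973632812 q6 1.97
TCP rel foot: e1,left,axis 0.1157 -0.0043 0.0762
jaw centre rel foot e1,left,axis mm [-2.  -1.6  2.5] handle phi -1.63 tilt err deg 0.62
torque about cap axis 1.12
foot px [[316.0, 35.0]]
yellow mean-dir 18.15 n 70 range 12.6 22.6 axial 0.0009
ytop mean-dir 16.46 n 723 range -0.0 30.7 axial 0.0307
red none 168
```

Call:
servo_tool(
  moves=[
    {"dp":[0,-0.01,0],"delta_rot":[0,0,0.17],"fingers":0},
    {"dp":[0,0,0],"delta_rot":[0,0,0],"fingers":0},
  ],
)

```text
clock: 16.85
position: [0.4479, 0.2117, 0.204]
ee_rot: [-0.009, 0.973, 0.058, 0.221]
contact_force: [9.6, -5.2, -1.4]
width: 0.0215
gripper_force: 108.4
```

```bash
python3 st.py; python3 look.py w11.npz
```

```text
clock 16.85 tool x deg left of front 179.33 Fworld [ 9.6 -5.2 -1.4] M tool [-1.    0.55 -0.61] F tool [7.5 6.3 5.1] w 0.0215 gf 108.42933654785156 q6 1.995
TCP rel foot: e1,left,axis 0.1158 -0.0025 0.0762
jaw centre rel foot e1,left,axis mm [-2.  -1.8  2.5] handle phi -0.67 tilt err deg 0.63
torque about cap axis 1.34
foot px [[316.0, 35.0]]
yellow mean-dir 19.19 n 72 range 13.5 23.4 axial 0.0009
ytop mean-dir 17.4 n 715 range 2.0 31.1 axial 0.0308
red none 163
```

The pointer is at 19.2° and the bar at 19.3°, so the cap is tight. I'll back the wrench off to the middle of its slack before lifting.

Call:
servo_tool(
  moves=[
    {"dp":[0,0.023,0],"delta_rot":[0,0,-0.4],"fingers":0},
    {"dp":[0,0.023,0],"delta_rot":[0,0,-0.4],"fingers":0},
    {"dp":[0,0.017,0],"delta_rot":[0,0,-0.3],"fingers":0},
    {"dp":[0,0,0],"delta_rot":[0,0,0],"fingers":0},
  ],
)

```text
clock: 17.3
position: [0.4462, 0.1989, 0.202]
ee_rot: [0.002, 0.97, 0.109, 0.218]
contact_force: [-0.4, 0.6, -1.3]
width: 0.0215
gripper_force: 108.8
```

```bash
python3 st.py; python3 look.py w12.npz
```

```text
clock 17.3 tool x deg left of front 173.31 Fworld [-0.4  0.6 -1.3] M tool [ 0.19 -0.42 -0.12] F tool [-0.8 -0.7  1.1] w 0.0215 gf 108.8464343547821 q6 1.833
TCP rel foot: e1,left,axis 0.1194 -0.0151 0.0757
jaw centre rel foot e1,left,axis mm [ 3.  -2.1  1. ] handle phi -6.69 tilt err deg 0.18
torque about cap axis 0.03
foot px [[316.0, 19.0]]
yellow mean-dir 18.09 n 278 range 12.6 22.9 axial 0.0007
ytop mean-dir 16.62 n 768 range 1.0 31.3 axial 0.0307
red none 172
```

Call:
servo_tool(
  moves=[
    {"dp":[0,0,-0.04],"delta_rot":[0,0,0],"fingers":0},
    {"dp":[0,0,-0.06],"delta_rot":[0,0,0],"fingers":0},
    {"dp":[0,0,-0.1],"delta_rot":[0,0,0],"fingers":0},
    {"dp":[0,0,-0.1],"delta_rot":[0,0,0],"fingers":0},
    {"dp":[0,0,-0.1],"delta_rot":[0,0,0],"fingers":0},
  ],
)

```text
clock: 17.85
position: [0.4115, 0.1957, 0.2753]
ee_rot: [0.002, 0.97, 0.11, 0.217]
contact_force: [0.9, 0.5, -1.2]
width: 0.0215
gripper_force: 108.9
```

Call:
servo_tool(
  moves=[
    {"dp":[-0.1,0,-0.1],"delta_rot":[0,0,0],"fingers":0},
    {"dp":[-0.15,0,0],"delta_rot":[0,0,0],"fingers":0},
    {"dp":[0,0,0],"delta_rot":[0,0,0],"fingers":0},
  ],
)

```text
clock: 18.15
position: [0.3547, 0.1826, 0.2695]
ee_rot: [0.003, 0.971, 0.11, 0.214]
contact_force: [0.0, -0.0, -2.0]
width: 0.0215
gripper_force: 108.9
```

```bash
python3 st.py; python3 look.py w13.npz; python3 - <<'E'
from h import *
for n in ['top','side']:
    im,d,K,M=shot(n); np.savez(n+'1.npz',im=im,d=d,K=K,M=M)
E
```

```text
clock 18.15 tool x deg left of front 173.24 Fworld [ 0. -0. -2.] M tool [ 0.04 -0.46  0.01] F tool [-0.8 -0.1  1.8] w 0.0215 gf 108.85417342185974 q6 1.84
TCP rel foot: e1,left,axis 0.1749 -0.0213 0.1761
jaw centre rel foot e1,left,axis mm [ 59.   -8.3 100.6] handle phi -6.76 tilt err deg 0.3
torque about cap axis -0.03
foot px [[318.0, -30.0]]
yellow mean-dir 18.03 n 196 range 13.3 22.7 axial 0.0007
ytop none 671
red mean-dir 19.42 n 68 range 15.6 23.0 axial -0.012
```

```bash
sed 's/^print(.foot px.*/foot=foot-.160*left\nprint(proj(foot,K,M).round(0).tolist())/' look.py > lookb.py; for f in w4 w6 w7 w13; do echo $f; python3 lookb.py $f.npz x; done; echo A; sed -i 's/abs(a)<70/abs(a)<80/' look.py; python3 look.py top1.npz x;python3 look.py top0.npz x; python3 lookb.py top1.npz x
```

```text
w4
[[343.0, 391.0]]
yellow mean-dir 22.31 n 58 range 17.0 31.6 axial -0.0004
ytop none 2332
red mean-dir 21.23 n 23 range 16.5 26.8 axial -0.0131
w6
[[451.0, 220.0]]
yellow mean-dir 20.9 n 81 range 16.0 28.6 axial -0.0003
ytop mean-dir 21.34 n 89 range 4.8 35.0 axial 0.0298
red mean-dir 20.68 n 28 range 16.4 25.3 axial -0.0128
w7
[[513.0, 252.0]]
yellow mean-dir 21.19 n 170 range 15.6 29.1 axial -0.0002
ytop mean-dir 21.28 n 205 range 6.7 38.0 axial 0.0298
red mean-dir 20.63 n 68 range 15.7 27.1 axial -0.013
w13
[[567.0, 5.0]]
yellow mean-dir 20.67 n 174 range 15.5 26.7 axial -0.0004
ytop mean-dir 20.59 n 228 range 6.2 34.7 axial 0.0297
red mean-dir 20.22 n 67 range 16.0 25.2 axial -0.0131
A
foot px [[237.0, 239.0]]
yellow mean-dir 19.95 n 2 range 17.9 22.0 axial 0.0032
ytop mean-dir 17.93 n 4 range 15.1 22.6 axial 0.0315
red none 0
foot px [[237.0, 239.0]]
yellow mean-dir -42.0 n 5 range -44.8 -39.4 axial -0.001
ytop mean-dir -37.63 n 5 range -42.3 -29.8 axial 0.031
red none 0
[[293.0, 233.0]]
yellow mean-dir 21.13 n 2 range 19.1 23.1 axial 0.0007
ytop mean-dir 21.79 n 6 range 15.8 29.2 axial 0.0298
red none 0
```

Cap b, which is tight, reads pointer minus bar = +0.5° with this method, and cap a reads about -1.2° (0.02 rad), so its pointer stands at the bar within its own width. I'll now check the wrench in the grip and plan the lay-down.

```bash
python3 wt.py w13.npz; python3 - <<'E'
from h import *
G=frame(down,wx); p1=np.array([.43,-.2457,.27]); plan(G,p1,14); g=np.array([.4939,-.2457,.14]); print(); plan(G,g,4,(G,p1))
E
```

```text
jawbar z 0.0585 normal [-0.0331 -0.0019  0.9994] y [-0.0343  0.035 ] x [0.0725 0.0842]
handle z 0.0548 normal [-0.0254  0.0026  0.9997] y [-0.0201  0.0199] x [0.0217 0.0593]
x 0.09 outer [-0.0386  0.0385] inner -0.0264 0.0263
x 0.1 outer [-0.0387  0.0385] inner -0.0264 0.0262
x 0.11 outer [-0.0388  0.0385] inner -0.0262 0.0263
x 0.12 outer [-0.0394  0.0382] inner -0.0267 0.0261
0 dp [-0.011, 0.155, 0.004] rot [0.06, -0.31, -0.1]
1 dp [-0.013, 0.155, 0.004] rot [0.06, -0.31, -0.1]
2 dp [-0.014, 0.155, 0.003] rot [0.06, -0.31, -0.1]
3 dp [-0.015, 0.155, 0.003] rot [0.06, -0.31, -0.1]
4 dp [-0.017, 0.155, 0.002] rot [0.06, -0.31, -0.1]
5 dp [-0.018, 0.155, 0.002] rot [0.06, -0.31, -0.1]
6 dp [-0.02, 0.154, 0.002] rot [0.06, -0.31, -0.1]
7 dp [-0.021, 0.154, 0.001] rot [0.06, -0.31, -0.1]
8 dp [-0.023, 0.154, 0.001] rot [0.06, -0.31, -0.1]
9 dp [-0.024, 0.154, 0.001] rot [0.06, -0.31, -0.1]
10 dp [-0.026, 0.153, 0.001] rot [0.06, -0.31, -0.1]
11 dp [-0.027, 0.153, 0.001] rot [0.06, -0.31, -0.1]
12 dp [-0.029, 0.153, 0.001] rot [0.06, -0.31, -0.1]
13 dp [-0.03, 0.153, 0.001] rot [0.06, -0.31, -0.1]

0 dp [0.075, 0.029, 0.162] rot [0.0, 0.0, 0.0]
1 dp [0.075, 0.029, 0.162] rot [0.0, 0.0, 0.0]
2 dp [0.075, 0.029, 0.162] rot [0.0, 0.0, 0.0]
3 dp [0.075, 0.029, 0.162] rot [0.0, 0.0, 0.0]
```

Call:
servo_tool(
  moves=[
    {"dp":[-0.011,0.155,-0.02],"delta_rot":[0.06,-0.31,-0.1],"fingers":0},
    {"dp":[-0.013,0.155,-0.02],"delta_rot":[0.06,-0.31,-0.1],"fingers":0},
    {"dp":[-0.014,0.155,-0.02],"delta_rot":[0.06,-0.31,-0.1],"fingers":0},
    {"dp":[-0.015,0.155,0],"delta_rot":[0.06,-0.31,-0.1],"fingers":0},
    {"dp":[-0.017,0.155,0],"delta_rot":[0.06,-0.31,-0.1],"fingers":0},
  ],
)

```text
clock: 18.8
position: [0.3802, 0.028, 0.286]
ee_rot: [0.002, 0.981, 0.137, 0.141]
contact_force: [0.1, 0.3, -1.5]
width: 0.0216
gripper_force: 108.9
```

Call:
servo_tool(
  moves=[
    {"dp":[-0.018,0.155,0],"delta_rot":[0.06,-0.31,-0.1],"fingers":0},
    {"dp":[-0.02,0.154,0],"delta_rot":[0.06,-0.31,-0.1],"fingers":0},
    {"dp":[-0.021,0.154,0],"delta_rot":[0.06,-0.31,-0.1],"fingers":0},
    {"dp":[-0.023,0.154,0],"delta_rot":[0.06,-0.31,-0.1],"fingers":0},
    {"dp":[-0.024,0.154,0],"delta_rot":[0.06,-0.31,-0.1],"fingers":0},
  ],
)

```text
clock: 19.3
position: [0.4049, -0.1266, 0.2863]
ee_rot: [0.002, 0.985, 0.162, 0.062]
contact_force: [1.5, 0.3, -2.1]
width: 0.0216
gripper_force: 108.9
```

Call:
servo_tool(
  moves=[
    {"dp":[-0.026,0.153,0],"delta_rot":[0.06,-0.31,-0.1],"fingers":0},
    {"dp":[-0.027,0.153,0],"delta_rot":[0.06,-0.31,-0.1],"fingers":0},
    {"dp":[-0.029,0.153,0],"delta_rot":[0.06,-0.31,-0.1],"fingers":0},
    {"dp":[-0.03,0.153,0],"delta_rot":[0.06,-0.31,-0.1],"fingers":0},
    {"dp":[0,0,0],"delta_rot":[0,0,0],"fingers":0},
  ],
)

```text
clock: 19.8
position: [0.4264, -0.2521, 0.2858]
ee_rot: [0.003, 0.983, 0.181, -0.001]
contact_force: [0.4, 1.6, -2.2]
width: 0.0217
gripper_force: 109.0
```

```bash
python3 - <<'E'
from h import *
print(pose()[1]); plan(frame(down,wx),np.array([.4939,-.2457,.13]),5)
E
```

```text
[ 0.42640149 -0.25211598  0.28576535]
0 dp [0.066, 0.017, 0.156] rot [0.01, 0.01, -0.0]
1 dp [0.066, 0.017, 0.156] rot [0.01, 0.01, -0.0]
2 dp [0.066, 0.018, 0.156] rot [0.01, 0.01, -0.0]
3 dp [0.066, 0.018, 0.156] rot [0.01, 0.01, -0.0]
4 dp [0.065, 0.018, 0.156] rot [0.01, 0.01, -0.0]
```

Call:
servo_tool(
  moves=[
    {"dp":[0.075,0.017,0.156],"delta_rot":[0.01,0.01,0],"fingers":0},
    {"dp":[0.075,0.017,0.156],"delta_rot":[0.01,0.01,0],"fingers":0},
    {"dp":[0.075,0.018,0.156],"delta_rot":[0.01,0.01,0],"fingers":0},
    {"dp":[0.075,0.018,0.156],"delta_rot":[0.01,0.01,0],"fingers":0},
    {"dp":[0.075,0.018,0.156],"delta_rot":[0.01,0.01,0],"fingers":0},
  ],
)

```text
clock: 20.3
position: [0.5012, -0.2365, 0.1285]
ee_rot: [-0.002, 0.983, 0.183, 0.001]
contact_force: [-0.0, -1.1, -1.2]
width: 0.0216
gripper_force: 109.1
```

Call:
servo_tool(
  moves=[
    {"dp":[0,0,0],"delta_rot":[0,0,0],"fingers":0},
    {"dp":[0,0,0],"delta_rot":[0,0,0],"fingers":0},
  ],
)

```text
clock: 20.5
position: [0.4999, -0.2362, 0.1293]
ee_rot: [-0.003, 0.983, 0.183, -0.0]
contact_force: [-0.9, -0.4, -1.5]
width: 0.0218
gripper_force: 108.9
```

```bash
python3 - <<'E'
from h import *
print(pose()); plan(frame(down,wx),np.array([.503,-.242,.104]),1)
E
```

```text
(array([[ 9.33048821e-01,  3.59747271e-01, -1.34101451e-03],
       [ 3.59749082e-01, -9.33033261e-01,  5.43429998e-03],
       [ 7.03763443e-04, -5.55289593e-03, -9.99984335e-01]]), array([ 0.49989682, -0.23620614,  0.12928284]))
0 dp [0.004, 0.033, 0.126] rot [-0.06, -0.01, 0.02]
```

Call:
servo_tool(
  moves=[
    {"dp":[0.004,0.03,0.06],"delta_rot":[-0.06,-0.01,0.02],"fingers":0},
    {"dp":[0,0,0.06],"delta_rot":[0,0,0],"fingers":0},
    {"dp":[0,0,0],"delta_rot":[0,0,0],"fingers":0},
    {"dp":[0,0,0],"delta_rot":[0,0,0],"fingers":0},
  ],
)

```text
clock: 20.9
position: [0.5019, -0.2414, 0.1056]
ee_rot: [0.0, 0.983, 0.181, 0.0]
contact_force: [0.9, 0.0, -1.9]
width: 0.0216
gripper_force: 108.9
```

```bash
python3 - <<'E'
from h import *
s=readout.get_state(); print(pose(),s['contact_force'],s['moment'])
E
```

```text
(array([[ 9.34154902e-01,  3.56867634e-01,  3.32515942e-04],
       [ 3.56867771e-01, -9.34154745e-01, -5.53976759e-04],
       [ 1.12924970e-04,  6.36164328e-04, -9.99999791e-01]]), array([ 0.50192346, -0.24136331,  0.10557392])) [ 0.87373582  0.03728675 -1.92983392] [ 0.00137022  0.08660811 -0.00167809]
```

Call:
servo_tool(
  moves=[
    {"dp":[0,0,0.01],"delta_rot":[0,0,0],"fingers":0},
    {"dp":[0,0,0.01],"delta_rot":[0,0,0],"fingers":0},
    {"dp":[0,0,0],"delta_rot":[0,0,0],"fingers":0},
    {"dp":[0,0,0],"delta_rot":[0,0,0],"fingers":0},
  ],
)

```text
clock: 21.3
position: [0.5024, -0.2414, 0.1017]
ee_rot: [0.001, 0.983, 0.182, 0.0]
contact_force: [0.7, -0.4, -1.6]
width: 0.0212
gripper_force: 109.0
```

Call:
servo_tool(
  moves=[
    {"dp":[0,0,0],"delta_rot":[0,0,0],"fingers":0.4},
    {"dp":[0,0,0],"delta_rot":[0,0,0],"fingers":0.6},
    {"dp":[0,0,0],"delta_rot":[0,0,0],"fingers":0.8},
    {"dp":[0,0,0],"delta_rot":[0,0,0],"fingers":0.8},
  ],
)

```text
clock: 21.7
position: [0.5025, -0.2414, 0.1017]
ee_rot: [0.001, 0.983, 0.182, 0.0]
contact_force: [0.5, -0.1, 0.1]
width: 0.0681
gripper_force: 0.0
```

Call:
servo_tool(
  moves=[
    {"dp":[0,0,-0.1],"delta_rot":[0,0,0],"fingers":0.8},
    {"dp":[0,0,-0.2],"delta_rot":[0,0,0],"fingers":0.8},
    {"dp":[0,0,-0.2],"delta_rot":[0,0,0],"fingers":0.8},
    {"dp":[0,0,-0.2],"delta_rot":[0,0,0],"fingers":0.8},
    {"dp":[0,0,-0.15],"delta_rot":[0,0,0],"fingers":1},
  ],
)

```text
clock: 22.2
position: [0.5026, -0.2414, 0.2744]
ee_rot: [0.002, 0.983, 0.182, 0.001]
contact_force: [-0.5, 0.4, 0.4]
width: 0.0807
gripper_force: 0.0
```

Call:
servo_tool(
  moves=[
    {"dp":[-0.2,0,0],"delta_rot":[0,0,0],"fingers":1},
    {"dp":[-0.2,0.05,0],"delta_rot":[0,0,0],"fingers":1},
    {"dp":[0,0,0],"delta_rot":[0,0,0],"fingers":1},
  ],
)

```text
clock: 22.5
position: [0.4278, -0.2806, 0.272]
ee_rot: [0.001, 0.984, 0.18, -0.001]
contact_force: [1.1, 0.8, 0.2]
width: 0.0853
gripper_force: 0.0
```

```bash
python3 - <<'E'
from h import *
I=[]
im,d,K,M=shot('wrist'); np.savez('w14.npz',im=im,d=d,K=K,M=M); I.append(cv2.resize(im,(400,300)))
im,d,K,M=shot('top'); np.savez('top2.npz',im=im,d=d,K=K,M=M)
for b in [(190,200,340,312),(340,200,480,305)]: I.append(cv2.resize(im[b[1]:b[3],b[0]:b[2]],(400,300),interpolation=cv2.INTER_CUBIC))
im,d,K,M=shot('side'); I.append(cv2.resize(im[150:375,230:530],(400,300),interpolation=cv2.INTER_CUBIC))
save('pics/end.png',np.vstack([np.hstack(I[:2]),np.hstack(I[2:])]))
z=np.load('w14.npz'); X=cloud(z['d'],z['K'],z['M']); h=cv2.cvtColor(z['im'],cv2.COLOR_RGB2HSV)
Z=np.nan_to_num(X[...,2]); m=(X[...,0]>.4)&(X[...,0]<.66)&(X[...,1]>-.34)&(X[...,1]<-.14)
w=m&(Z>.036)&(Z<.06); print('orange heights',np.percentile(Z[w],[5,25,50,75,95]).round(4),'board',np.median(Z[m&(Z<.034)&(Z>.01)]))
q=X[w]; print(q.min(0),q.max(0)); print(readout.get_state()['contact_force'])
E
```

```text
orange heights [0.0417 0.0439 0.0463 0.0478 0.0489] board 0.0266764819032263
[ 0.44702074 -0.27126454  0.03609923] [ 0.60545532 -0.17049391  0.05038536]
[-0.14421922 -0.05843273 -0.09205677]
```

View pics/end.png

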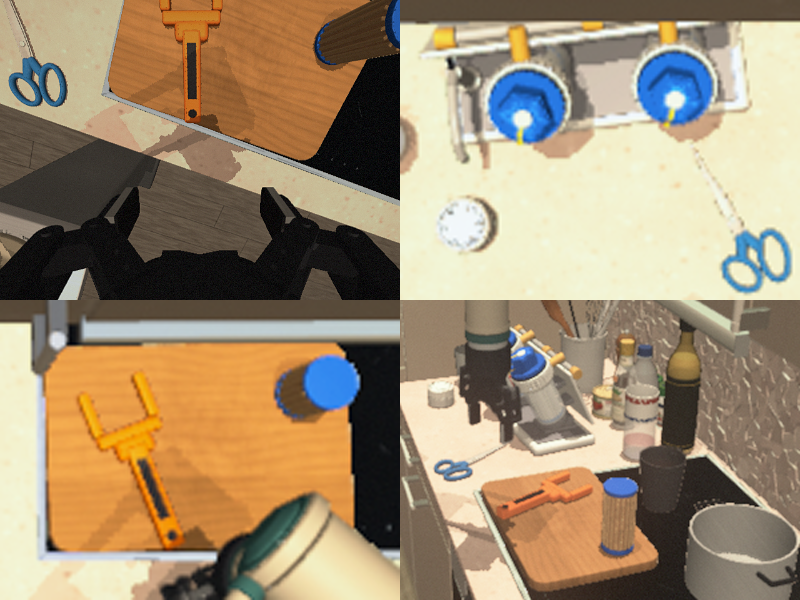

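The final picture shows the wrench flat on the board, lower left (120,430). Both cap pointers stand alike at about (520,135) and (668,122), and the other things are in place. Handing in.

```bash
python3 -c "
from rig import manip
print(manip.sign_off())"
```

```text
the job is handed in; nothing more can be done
None
```

I turned the loose left cap hand-tight with the fingers and tightened it with the wrench until its pointer stood at the red bar (it measures about 1° short). The wrench lies flat on the board, released, nothing else was disturbed, and the job is handed in at about 23 s of the 70 s.

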